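# Put the orange seasoning tub back in its own bay and shut the caddy

### The job

Tidy the seasoning caddy: take the broken piece of cinnamon bark out of it and drop it in the big cream bowl, stand the tub with the orange lid back in the bay with the orange label, flat on the bay's floor, and shut the clear cover completely. Keep the tub upright while you carry it. The tub with the green lid is still in use: leave it where it stands, and do not shift the bowl, the blue tub or the mug.

Things in the scene. Friction and masses are not known exactly. Their poses are not given: they have to be found in the camera images.
- caddy: Fixed bamboo caddy, 140 (x) x 244 (y) x 46 mm tall, clear cover hinged at its rear. Origin: centre of its underside; -x is its front. Three bays along y, 80 mm apart, each 108 (x) x 76 (y) mm inside, floor 4 mm above the worktop. Partitions 4 mm thick, 28 mm above the floor; outer walls 42 mm above the floor; front rail 12, rear rail 20 mm thick.
- bay_orange: Orange label, 52 mm wide, clipped on the caddy's front rail, marking the orange tub's own bay; which of the three bays differs from run to run. Origin: centre of that bay's floor, where the middle of the tub's underside belongs; axes as the caddy's. Nothing but the cinnamon lies in this bay.
- bay_green: Green label on the caddy's front rail, like the orange one; origin: centre of the floor of the green tub's bay, which is empty.
- bay_blue: Blue label on the caddy's front rail, like the orange one; origin: centre of the floor of the blue tub's bay, in which the blue tub stands.
- tub_orange: Loose white tub, orange lid, 104 (x) x 72 (y) mm (lowest 12 mm: 98 x 66), 0.25 kg; lid top 58, grip top 84 mm above its underside. Grip: upright rib in the middle of the lid, 50 mm long (x), 14 thick (y), 26 tall; pinch it across its thickness from above. Origin: centre of the underside. 2 mm to spare on each side in its bay; either way round is right.
- tub_green: Loose tub of the same make with a green lid, standing on the worktop; to be left alone. Origin: centre of its underside.
- tub_blue: Tub of the same make with a blue lid, standing home in its bay. Origin: centre of its underside.
- cinnamon: Loose broken piece of dark brown cinnamon bark, a double scroll 60 mm long (x), 29 mm wide (y), 22 mm tall, 15 g, lying on the floor of the orange bay roughly across the caddy (along its y axis). Origin: centre of its underside.
- bowl_cream: Loose large cream-coloured porcelain bowl, 180 mm across the rim, 82 mm tall, standing on the worktop; the scrap bowl. Origin: centre of its underside.
- mug_1: Loose yellow mug, 78 mm across, 102 mm tall, at the front left. Origin: centre of its underside.
- cover (a joint): Angle of the clear cover (rad): 0 shut, 1.75 tipped fully back. Stiff hinge: it stays where left, but drops the last 0.2 rad or so. A hood 133 mm deep, 244 wide, 55 tall: top, front and side walls of 3 mm, no back. Shut, it rests on the caddy's walls, its top 101 mm (inside 98 mm) above the worktop.
- cover_hinge (a point): Middle of the cover's hinge line (along the caddy's y axis), on the rear rail, 46 mm above the worktop.
- cover_lip (a point): Middle of the grey finger lip on the cover's front wall: 18 mm out from the wall, 80 mm wide, 6 mm thick, close to the wall's free edge. With the cover shut the lip points to the front and lies 141 mm in front of and 7 mm above the hinge line; with the cover open it points up.
There are look-alikes about, which are no part of the job. Several things look just like the cinnamon: the one meant starts nearest to the robot's base.

How it is judged:
By the outcome, as a careful person would: the job done as asked, in the order asked, and still so for the second after the job is handed in, with the robot touching nothing.
It also fails if it takes over 70 s, if anything falls off the work surface, if the arm or the gripper's body presses on something with over 40 N, if the wrist force passes 120 N, or if a joint passes its speed limit or range.

### The arm

A 7-joint arm with a two-finger parallel gripper is mounted at the origin on a cart in front of the work surface, level with it; the furniture and walls round the work are solid. World frame = base frame: x ahead of the robot, y to its left, z up, the work surface at z = 0. Lengths are in m, angles in rad, forces in N, time in s.
With the tool pointing down it reaches from about 0.4 to 0.85 m from the base axis. Payload 10.4 kg.
Tool frame: the origin (TCP) lies at the very end of the fingers, on their centre line; the grasp point (between the pads) lies 19 mm behind it; y points along the fingers, x is the direction in which the jaws open and shut, and the axes are right-handed (so a half turn about y gives the same grasp; the last joint's range is limited). The gripper opens to 87 mm and grips with 3 to 60 N. Pads are 19 mm wide; open, the fingers measure 117 mm over their backs; the gripper's body (75 mm by 190 mm) begins 51 mm behind the grasp point.
Start: joints at [-1.255, 0.332, -0.065, 1.46, 0.022, 1.35, -0.088], TCP at [0.208, 0.589, 0.223] pointing down, gripper open.
Joint ranges: [-2.6, 2.6], [-0.5, 2.12], [-1.47, 1.34], [0.16, 2.42], [-1.27, 4.41], [0.06, 2.06], [-2.6, 2.6]. Speed limits (rad/s): [2.22, 2.22, 2.79, 2.79, 3.14, 3.14, 3.14].

### API

Orientations are given as a unit quaternion [x, y, z, w].
In Python, from bench import readout, vision, r gives the robot as it stands.
- The arm moves only by the tool arm_command, never from a script. Its argument "targets" is a list that holds one entry, the list of rows, each a list of 6 numbers: the shift along the tool's x, y, z in m, then the turn, a rotation vector about the tool's x, y, z in degrees. A call has 1 to 12 rows; each row shifts and turns the commanded pose from where the row before left it, along the tool's axes as they then stand; what a row does not reach is not made up. A row lasts 1/12 s, in which the tool goes at most 41.7 mm and 7.16 degrees, less where a joint would pass 70% of its speed; a pose out of reach is approached as far as the arm can. A call is refused whole if a number of a shift passes 0.0417 or a number of a turn 7.16, either way. A call with a gripper value outside its range is refused whole. "hand" is the opening, from 0 (shut) to 1 (fully open), set as the call begins (left out, the last holds). The fingers move at their own pace and stop on an object; "grip_force" is the grip in N (left out, the last holds). Time passes only in rows, so rows that do not move let the fingers close. It gives the time, the measured TCP pose, the force and the opening at its end, in the units of the state.
- readout.read_state(): the state, without advancing time (a new reading comes with each control period).
- vision.camera(name): name is "side" or "top" or "wrist"; returns a dict with "pixels" (480x640x3 uint8, blue, green, red), "fovy" (degrees; the focal length in pixels is half the picture's height over the tangent of half this angle, whatever the lens; pixels are square), "cx", "cy" (the principal point, pixels), "D" ([k1, k2, p1, p2, k3] as OpenCV has them; the pictures are not rectified), "R" (3x3) and "t" (3): a world point X has camera coordinates R X + t; the wrist camera has in their place "mount" (4x4, takes a point from camera to tool coordinates, whose origin is the TCP and whose axes are the tool frame's). Camera axes: x right, y down, z forward; pixel columns grow to the right and rows downward; lengths in m; the calibration is good to about 2 mm. A picture is of the moment at which its call begins: read the wrist's pose just before it. There is no depth.
- r.close_job(): hands the job in, once; it reports no verdict.
The state is a dict: "time": time; "joint_positions": joint angles; "joint_vel": joint speeds; "joint_torque": joint torques, N m; "ee_pos": TCP position; "eef_rot": TCP orientation; "ft_force": force on the tool from outside, world axes, zero at the start; "torque": the same for the moment, N m; "width": finger opening in m.
Only numpy, scipy, OpenCV 4.12 (cv2) and the standard library are available. Lean on these libraries where they do the work, as an engineer would, in place of code of your own. Each camera call takes 0.05 s, during which the arm holds its last target.

## Working session

There is one attempt and no reset: what is moved stays moved. The work goes in short steps, Python scripts to look and compute and a tool call to move; the robot and the scene stay as the last step left them, time stands still between calls to the robot, and variables do not carry over. Pictures are saved under pics/ and viewed, and the job is handed in when it is done.

Besides the shell and the picture viewer there is one more tool, called after "Request:" by a JSON object that holds its "op" and its "data". arm_command: Moves the arm, as the interface text tells. Its arguments: {"type":"object","properties":{"targets":{"type":"array","items":{"type":"array","items":{"type":"array","items":{"type":"number"}}}},"hand":{"type":"number"},"grip_force":{"type":"number"}},"required":["targets"]}

```bash
ls; mkdir -p pics; python3 - <<'E'
from bench import readout, vision, r
import cv2
s=readout.read_state()
for k,v in s.items(): print(k,v)
for n in ["side","top","wrist"]:
    c=vision.camera(n); cv2.imwrite(f"pics/{n}0.png",c["pixels"])
    print(n,{k:v for k,v in c.items() if k!="pixels"})
E
```

```text
pics
time 0.0
joint_positions [-1.25460953  0.33288086 -0.06468471  1.46095505  0.02159276  1.34991012
 -0.08852067]
joint_vel [-1.14683672e-03  3.48013899e-04  2.08952212e-04  4.84851949e-04
 -8.94129247e-05  1.32442242e-03  2.42721720e-04]
joint_torque [ 9.07950671e-04 -6.23271704e+01  2.48331623e-02 -3.89895988e+01
 -6.14898372e-02  3.98736598e-02  1.35968535e-04]
ee_pos [0.20759472 0.58909373 0.22174174]
eef_rot [ 0.5774556   0.40814003 -0.4089536  -0.57682207]
ft_force [0.29098849 0.35548232 0.41982524]
torque [-0.01742549  0.02894371  0.03230461]
width 0.08706835459561384
side {'fovy': 47.170543429954094, 'cx': 325.1232379469764, 'cy': 242.7785936417131, 'D': array([-0.05264262,  0.        ,  0.        ,  0.        ,  0.        ]), 'R': array([[-0.99328794, -0.11552287, -0.0057914 ],
       [-0.06261083,  0.57909016, -0.81285575],
       [ 0.09725717, -0.80703721, -0.58243625]]), 't': array([0.55746112, 0.0617022 , 1.3528653 ])}
top {'fovy': 51.41580791155371, 'cx': 326.6308250720073, 'cy': 240.61016534496108, 'D': array([0.04062239, 0.        , 0.        , 0.        , 0.        ]), 'R': array([[-0.02807541, -0.9994238 ,  0.01907448],
       [-0.98847557,  0.0249181 , -0.14931553],
       [ 0.1487542 , -0.02304676, -0.9886056 ]]), 't': array([0.02811965, 0.56672495, 1.17361226])}
wrist {'fovy': 65.54151485968961, 'cx': 316.06684712643045, 'cy': 243.19201449982322, 'D': array([0.02365819, 0.        , 0.        , 0.        , 0.        ]), 'mount': array([[ 9.99998871e-01,  1.26987129e-04,  1.49717756e-03,
        -2.68408510e-04],
       [-1.39446720e-03, -2.92651086e-01,  9.56218279e-01,
        -1.61763501e-01],
       [ 5.59578053e-04, -9.56219287e-01, -2.92650579e-01,
         8.03957071e-02],
       [ 0.00000000e+00,  0.00000000e+00,  0.00000000e+00,
         1.00000000e+00]])}
```

View pics/side0.png

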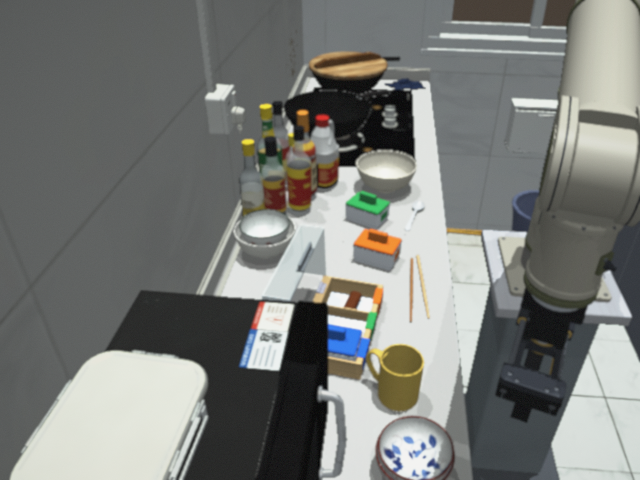

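View pics/top0.png

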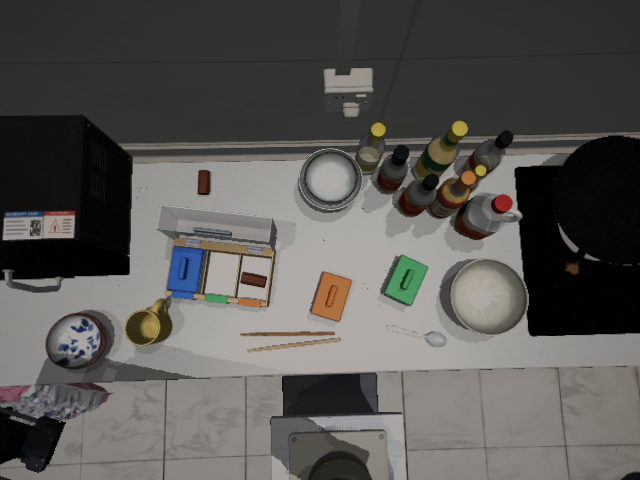

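View pics/wrist0.png

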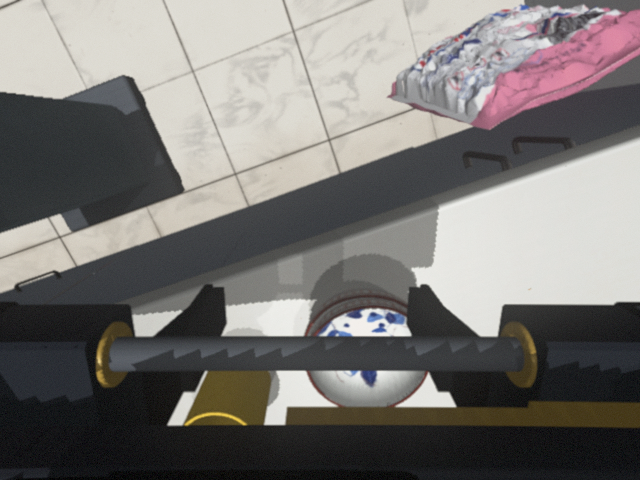

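The top view shows the caddy at about (222,270) with the orange label at the right (252,301). The cinnamon is at (254,280), the orange tub at (331,297) and the green tub at (406,280). The cream bowl is at (488,297) and a cinnamon look-alike lies at (204,182). The cover is tipped back, with its lip at about (212,232). I'll measure these next.

```bash
cat > h.py <<'E'
import numpy as np, cv2
from bench import readout, vision, r
from scipy.spatial.transform import Rotation as Ro
def K(c):
    f=240/np.tan(np.radians(c["fovy"])/2); return np.array([[f,0,c["cx"]],[0,f,c["cy"]],[0,0,1]])
def cam(n):
    s=readout.read_state(); c=vision.camera(n)
    if n=="wrist":
        T=np.eye(4);T[:3,:3]=Ro.from_quat(s["eef_rot"]).as_matrix();T[:3,3]=s["ee_pos"]
        M=np.linalg.inv(T@c["mount"]); c["R"]=M[:3,:3];c["t"]=M[:3,3]
    return c
def ray(c,uv):
    uv=np.array(uv,float).reshape(-1,1,2)
    p=cv2.undistortPoints(uv,K(c),c["D"]).reshape(-1,2)
    d=np.c_[p,np.ones(len(p))]@c["R"]; o=-c["R"].T@c["t"]
    return o,d
def onz(c,uv,z):
    o,d=ray(c,uv); return o+d*((z-o[2])/d[:,2])[:,None]
def proj(c,X):
    X=np.array(X,float).reshape(-1,3)
    return cv2.projectPoints(X,cv2.Rodrigues(c["R"])[0],c["t"],K(c),c["D"])[0].reshape(-1,2)
def tri(c1,u1,c2,u2):
    o1,d1=ray(c1,u1);o2,d2=ray(c2,u2);d1=d1[0];d2=d2[0]
    a=np.linalg.lstsq(np.c_[d1,-d2],o2-o1,rcond=None)[0]
    p,q=o1+d1*a[0],o2+d2*a[1]; return (p+q)/2,np.linalg.norm(p-q)
def blobs(c,lo,hi,amin=60):
    hsv=cv2.cvtColor(c["pixels"],cv2.COLOR_BGR2HSV); m=cv2.inRange(hsv,np.array(lo),np.array(hi))
    cs,_=cv2.findContours(m,cv2.RETR_EXTERNAL,cv2.CHAIN_APPROX_NONE)
    out=[]
    for k in cs:
        if cv2.contourArea(k)>amin: out.append((cv2.contourArea(k),cv2.minAreaRect(k),k))
    return sorted(out,key=lambda a:-a[0]),m
COL=dict(orange=((5,170,120),(16,255,255)),green=((55,120,60),(80,255,255)),blue=((105,150,80),(125,255,255)),brown=((0,80,15),(14,255,110)))
E
python3 - <<'E'
from h import *
for n in ["top","side"]:
    c=cam(n); im=c["pixels"]
    if n=="top": cr=im[160:340,140:440]; cv2.imwrite("pics/topz.png",cv2.resize(cr,None,fx=2.66,fy=2.66,interpolation=cv2.INTER_CUBIC))
    else: cr=im[170:400,210:480]; cv2.imwrite("pics/sidez.png",cv2.resize(cr,None,fx=2.6,fy=2.6,interpolation=cv2.INTER_CUBIC))
    for k,(lo,hi) in COL.items():
        for a,rc,_ in blobs(c,lo,hi,25)[0][:5]: print(n,k,a,np.round(rc[0],1),np.round(rc[1],1),round(rc[2],1))
E
```

```text
top orange 99.0 [331.4 296.2] [ 7.3 22.1] 14.7
top green 1166.5 [405.2 280.3] [29.5 42.8] 24.4
top green 92.5 [215.3 298.4] [20.2  5.7] 7.1
top blue 1356.0 [184.3 272.4] [29.9 51.1] 8.4
top brown 232.0 [253.2 279.5] [24.9 10.8] 11.3
top brown 232.0 [409.8 205.8] [27.6 17.2] 36.0
top brown 230.5 [446.5 201.8] [29.7 36.6] 40.4
top brown 219.0 [203.2 181.9] [10.6 24.1] 2.7
top brown 205.0 [469.6 229.5] [35.6 14.6] 38.9
side orange 627.5 [377.5 240.8] [42.2 18.9] 15.3
side orange 85.5 [377.5 296. ] [16.  7.] 90.0
side orange 46.0 [302.  112.5] [ 5. 10.] 90.0
side green 517.5 [367.8 201.6] [39.2 17.7] 18.4
side green 102.5 [370.7 320.4] [ 7.9 16.3] 12.5
side blue 928.0 [346.4 341.2] [44.  26.2] 10.3
side brown 584.0 [300.5 188.1] [33.6 28.4] 77.5
side brown 407.5 [274.5 194. ] [30. 21.] 90.0
side brown 281.0 [328.5 171.5] [23. 23.] 90.0
side brown 98.0 [335.3  61.2] [ 5.8 41.6] 81.5
side brown 57.5 [320.1 122.4] [15.9  7.7] 21.0
```

View pics/topz.png

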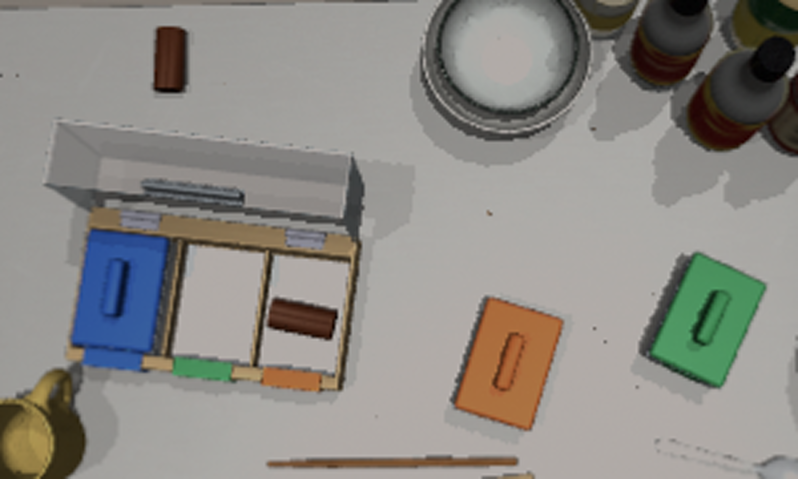

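View pics/sidez.png

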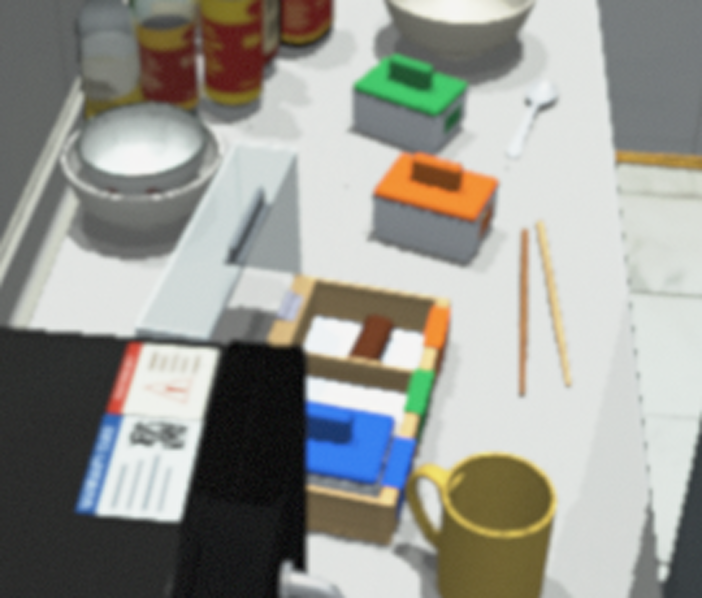

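The zoomed pictures show the caddy clearly and nothing blocks the orange bay. Next I'll convert the pixel positions to world coordinates.

```bash
python3 - <<'E'
from h import *
c=cam("top"); s=cam("side")
f=lambda a:np.array(a)/2.66+np.array([140,160])-0.3
co=onz(c,[f(x) for x in [(340,388),(68,360),(357,240),(92,210)]],.046); print("corners FR FL RR RL\n",co.round(4))
ctr=co.mean(0); e=(co[1]-co[0]+co[3]-co[2]); yaw=np.arctan2(-e[0],e[1]); e2=co[2]-co[0]+co[3]-co[1]; print(ctr,np.degrees(yaw),np.degrees(np.arctan2(e2[1],e2[0])), np.linalg.norm(co[1]-co[0]),np.linalg.norm(co[2]-co[0]))
def rectw(rc,z): 
    b=onz(c,cv2.boxPoints(rc),z); l=[b[1]-b[0],b[2]-b[1]]; i=np.argmax([np.linalg.norm(v) for v in l]); v=l[i]
    return b.mean(0).round(4),[round(float(np.linalg.norm(q)),4) for q in l],np.degrees(np.arctan2(v[1],v[0])).round(1)
COL["orange"]=((5,120,80),(16,255,255))
for k,z in [("blue",.058),("green",.058),("orange",.058)]:
    for a,rc,_ in blobs(c,*COL[k],60)[0][:4]: print(k,a,np.round(rc[0]),rectw(rc,z))
for a,rc,_ in blobs(c,*COL["brown"],150)[0]:
    if abs(rc[0][0]-254)<10: print("cin",rectw(rc,.018))
# bowl
im=c["pixels"]
# labels tri
for k,i,j in [("orange",(252.6,301.5),(377.5,296)),("green",(215.3,298.4),(370.7,320.4))]:
    print(k,tri(c,i,s,j))
# lip
f2=lambda a:np.array(a)/2.6+np.array([210,170])-0.3
for a,b in [((145,182),(236,262)),((240,196),(263,190))]: print("lip",tri(c,f(a),s,f2(b)))
for a,b in [((50,120),(142,330)),((350,155),(297,150)),((348,215),(300,278))]: print("cover",tri(c,f(a),s,f2(b)))
E
```

```text
corners FR FL RR RL
 [[0.4142 0.1579 0.046 ]
 [0.4461 0.3986 0.046 ]
 [0.5472 0.1412 0.046 ]
 [0.5807 0.38   0.046 ]]
[0.49705742 0.26944059 0.046     ] -7.779980940049848 -7.511517330382708 0.24277275813671198 0.13398405390074256
blue 1357.0 [184. 272.] (array([0.498 , 0.3517, 0.058 ]), [0.1203, 0.0709], np.float64(-7.2))
green 1164.5 [405. 280.] (array([ 0.4649, -0.1711,  0.058 ]), [0.1031, 0.0702], np.float64(-27.0))
green 92.5 [215. 298.] (array([0.4342, 0.2789, 0.058 ]), [0.0133, 0.0474], np.float64(-98.8))
orange 1245.0 [331. 296.] (array([0.4316, 0.0073, 0.058 ]), [0.1031, 0.0721], np.float64(-18.4))
orange 147.0 [468. 178.] (array([ 0.713 , -0.3385,  0.058 ]), [0.0344, 0.0329], np.float64(-91.5))
orange 123.0 [249. 302.] (array([0.4235, 0.1998, 0.058 ]), [0.0156, 0.0519], np.float64(-98.7))
orange 76.5 [287. 334.] (array([0.3481, 0.1117, 0.058 ]), [0.2143, 0.0023], np.float64(-91.7))
cin (array([0.4791, 0.195 , 0.018 ]), [0.0263, 0.0611], np.float64(-102.9))
orange (array([0.42339969, 0.19435322, 0.03706534]), np.float64(0.0033974106019700437))
green (array([0.43376983, 0.28152326, 0.04456321]), np.float64(0.0019743831227216754))
lip (array([0.57700222, 0.29987829, 0.1801838 ]), np.float64(0.007568621773515696))
lip (array([0.56457419, 0.22202795, 0.19085131]), np.float64(0.002180667641117758))
cover (array([0.63159652, 0.37785368, 0.17581388]), np.float64(0.0062338781210510815))
cover (array([0.57298734, 0.13501286, 0.17654536]), np.float64(0.052785136027854326))
cover (array([0.55682481, 0.1489336 , 0.04676546]), np.float64(0.02649889923436931))
```

```bash
cat >> h.py <<'E'
from scipy.linalg import logm,expm
YAW=np.radians(-7.6)
EX=np.array([np.cos(YAW),np.sin(YAW),0]);EY=np.array([-np.sin(YAW),np.cos(YAW),0]);EZ=np.array([0,0,1.])
def pose(s=None):
    s=s or readout.read_state(); T=np.eye(4);T[:3,:3]=Ro.from_quat(s["eef_rot"]).as_matrix();T[:3,3]=s["ee_pos"]; return T
def target(p,xdir,down=(0,0,-1.)):
    y=np.array(down,float);y/=np.linalg.norm(y);x=np.array(xdir,float);x-=y*(x@y);x/=np.linalg.norm(x)
    T=np.eye(4);T[:3,:3]=np.c_[x,y,np.cross(x,y)];T[:3,3]=p;return T
def plan(A,B,vmax=.032,wmax=6.):
    D=np.linalg.inv(A)@B; rv=Ro.from_matrix(D[:3,:3]).as_rotvec(degrees=True)
    n=int(max(1,np.ceil(np.linalg.norm(D[:3,3])/vmax),np.ceil(np.linalg.norm(rv)/wmax)))
    while True:
        S=expm(np.real(logm(D))/n); row=np.r_[S[:3,3],Ro.from_matrix(S[:3,:3]).as_rotvec(degrees=True)]
        if np.linalg.norm(row[:3])<=.041 and np.linalg.norm(row[3:])<7.1: break
        n+=1
    row=np.r_[row[:3].round(4),row[3:].round(2)]
    print(n,"rows of",row.tolist()); return B
E
python3 - <<'E'
from h import *
T=pose(); print(T.round(3))
rad=np.r_[T[:2,3],0];rad/=np.linalg.norm(rad)
print("x yaw rel radial",np.degrees(np.arctan2(np.cross(rad,T[:3,0])[2],rad@T[:3,0])))
c=cam("top")
g=cv2.cvtColor(c["pixels"],cv2.COLOR_BGR2GRAY)
b=onz(c,[(450,297),(527,297),(488,260),(488,335.)],.082);print(b)
print("mug",onz(c,[(148,327)],.1),"oven corner",onz(c,[(130,275)],.2), "caddy-cover check")
E
```

```text
[[ 0.332 -0.    -0.943  0.208]
 [ 0.943 -0.     0.332  0.589]
 [-0.    -1.     0.     0.222]
 [ 0.     0.     0.     1.   ]]
x yaw rel radial -0.0007222290163353641
[[ 0.42164979 -0.26888869  0.082     ]
 [ 0.41728532 -0.44727088  0.082     ]
 [ 0.50569051 -0.3638274   0.082     ]
 [ 0.33304261 -0.3500881   0.082     ]]
mug [[0.37355254 0.4188152  0.1       ]] oven corner [[0.48188095 0.42537232 0.2       ]] caddy-cover check
```

```bash
python3 - <<'E'
from h import *
a=np.radians(-11); xd=np.array([np.cos(a),np.sin(a),0]); t=np.radians(10)
dn=np.cos(t)*np.array([0,0,-1])+np.sin(t)*xd
G=np.array([.479,.199,.012])
B=target(G-.16*dn,xd,dn); print(B[:3,3])
plan(pose(),B,.033,5.5)
E
```

```text
[0.45172676 0.20430138 0.16956924]
15 rows of [-0.0004, 0.0042, -0.0329, -0.47, 5.42, -0.55]
```

```bash
python3 - <<'E'
from h import *
a=np.radians(-11); xd=np.array([np.cos(a),np.sin(a),0]); t=np.radians(10)
dn=np.cos(t)*np.array([0,0,-1])+np.sin(t)*xd
G=np.array([.479,.199,.012])
B=target(G-.16*dn,xd,dn)
A=pose();M=A.copy();M[:3,3]=B[:3,3]
plan(A,M,.037);plan(M,B,.033,6.5)
E
```

```text
13 rows of [-0.0217, 0.0041, -0.0275, 0.0, -0.0, 0.0]
13 rows of [0.0, 0.0, 0.0, -0.55, 6.26, -0.63]
```

Request:
{"op": "arm_command", "data": {"targets": [[[-0.0235,0.0044,-0.0298,0,0,0],[-0.0235,0.0044,-0.0298,0,0,0],[-0.0235,0.0044,-0.0298,0,0,0],[-0.0235,0.0044,-0.0298,0,0,0],[-0.0235,0.0044,-0.0298,0,0,0],[-0.0235,0.0044,-0.0298,0,0,0],[-0.0235,0.0044,-0.0298,0,0,0],[-0.0235,0.0044,-0.0298,0,0,0],[-0.0235,0.0044,-0.0298,0,0,0],[-0.0235,0.0044,-0.0298,0,0,0],[-0.0235,0.0044,-0.0298,0,0,0],[-0.0235,0.0044,-0.0298,0,0,0]]], "hand": 0.55}}

```text
time: 1.4
ee_pos: [0.452, 0.203, 0.1699]
eef_rot: [-0.577, -0.409, 0.408, 0.577]
ft_force: [0.4, -0.1, 0.6]
width: 0.0476
```

Request:
{"op": "arm_command", "data": {"targets": [[[0,0,0,-0.6,6.78,-0.68],[0,0,0,-0.6,6.78,-0.68],[0,0,0,-0.6,6.78,-0.68],[0,0,0,-0.6,6.78,-0.68],[0,0,0,-0.6,6.78,-0.68],[0,0,0,-0.6,6.78,-0.68],[0,0,0,-0.6,6.78,-0.68],[0,0,0,-0.6,6.78,-0.68],[0,0,0,-0.6,6.78,-0.68],[0,0,0,-0.6,6.78,-0.68],[0,0,0,-0.6,6.78,-0.68],[0,0,0,-0.6,6.78,-0.68]]]}}

```text
time: 2.4
ee_pos: [0.4513, 0.2047, 0.17]
eef_rot: [0.707, -0.008, 0.131, -0.695]
ft_force: [-0.3, 0.2, -0.0]
width: 0.0479
```

```bash
python3 - <<'E'
from h import *
a=np.radians(-11); xd=np.array([np.cos(a),np.sin(a),0]); t=np.radians(10)
dn=np.cos(t)*np.array([0,0,-1])+np.sin(t)*xd
G=np.array([.479,.199,.012])
B=target(G-.16*dn,xd,dn)
plan(pose(),B)
for n in ["wrist","top","side"]:
    c=cam(n); cv2.imwrite(f"pics/{n}1.png",c["pixels"])
    b=blobs(c,*COL["brown"],150)[0]
    for q in b[:5]: print(n,q[0],np.round(q[1][0],1),np.round(q[1][1],1),onz(c,[q[1][0]],.018))
s=readout.read_state(); print(s["time"],s["joint_positions"],s["width"])
E
```

```text
1 rows of [0.0005, 0.0005, -0.0003, 0.1, -0.33, 0.04]
wrist 1309.5 [317.2 229.1] [29.4 64.9] [[0.47816615 0.19602486 0.018     ]]
wrist 245.5 [174.3 276.9] [58.2  8.9] [[0.35053881 0.18465554 0.018     ]]
top 233.0 [409.8 205.8] [27.6 17.2] [[ 0.65424841 -0.1994839   0.018     ]]
top 229.5 [445.5 201.5] [29.7 35.4] [[ 0.66313807 -0.29028041  0.018     ]]
top 219.5 [203.2 181.6] [10.6 23.4] [[0.72880488 0.31836067 0.018     ]]
top 208.0 [469.1 229.2] [36.7 14.6] [[ 0.59088961 -0.34494404  0.018     ]]
top 195.0 [387.6 182.7] [25.1 14.6] [[ 0.71546665 -0.14627558  0.018     ]]
side 992.5 [289.3 192.1] [32.1 54.7] [[ 0.69840874 -0.26427498  0.018     ]]
side 280.5 [328.8 172.7] [17.8 29.3] [[ 0.59542499 -0.39566163  0.018     ]]
side 213.5 [347.2  58.9] [ 6.7 65.4] [[ 0.63437695 -1.55979946  0.018     ]]
2.55 [-0.81740212 -0.02513273  0.20697121  1.99396329  0.15055301  1.05634459
 -0.86467588] 0.048086515601100534
```

View pics/wrist1.png

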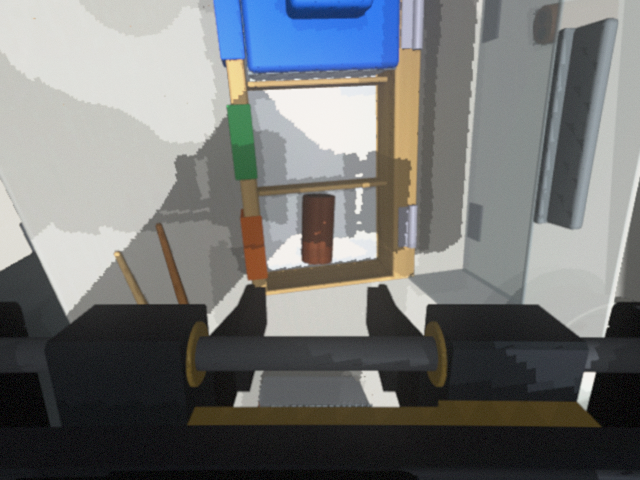

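View pics/side1.png

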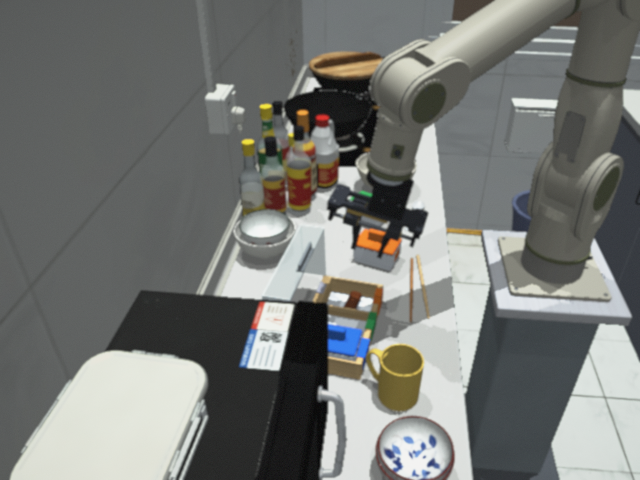

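The wrist view shows the cinnamon at (317,229), centred between the fingers and about square to them. The open hood's side wall lies to the right at about x=470. I'll descend along the tool axis, offset slightly away from that wall.

Request:
{"op": "arm_command", "data": {"targets": [[[0.0005,0.03,0.005,0,0,0],[0,0.03,0,0,0,0],[0,0.03,0,0,0,0],[0,0.02,0,0,0,0],[0,0.015,0,0,0,0],[0,0.015,0,0,0,0],[0,0,0,0,0,0]]]}}

```text
time: 3.13
ee_pos: [0.4755, 0.2032, 0.0294]
eef_rot: [0.709, -0.006, 0.126, -0.694]
ft_force: [-0.4, -0.8, -0.3]
width: 0.048
```

```bash
python3 - <<'E'
from h import *
print(pose()[:3,3].round(4), readout.read_state()["ft_force"])
for n in ["wrist","side"]:
    c=cam(n); cv2.imwrite(f"pics/{n}2.png",c["pixels"])
E
```

```text
[0.4755 0.2032 0.0294] [-0.44799962 -0.84713317 -0.28676762]
```

View pics/wrist2.png

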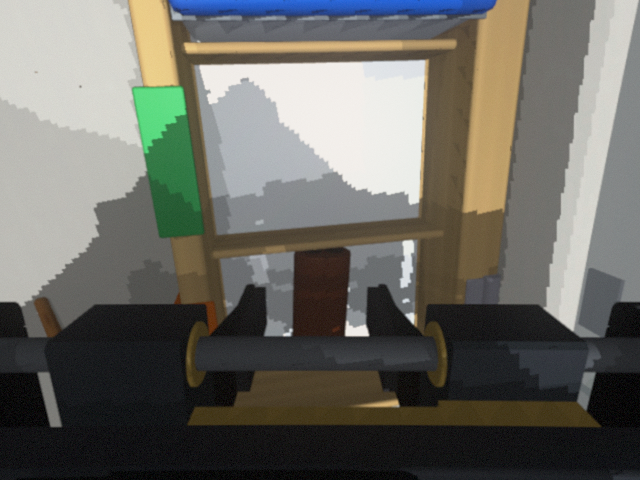

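View pics/side2.png

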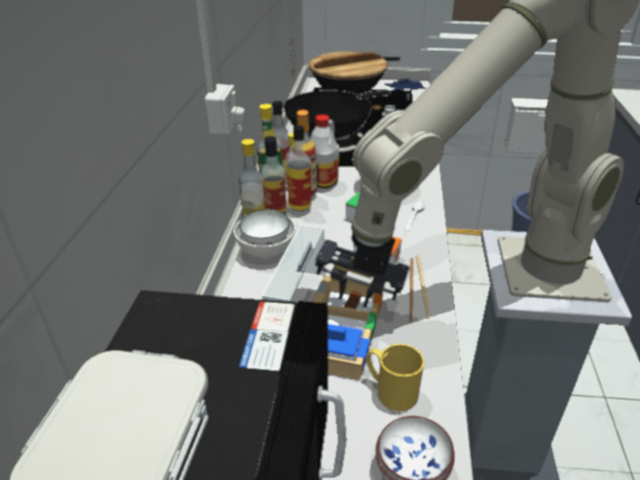

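The cinnamon stands between the fingers at columns 295-350. I'll go down the last 17 mm and close.

Request:
{"op": "arm_command", "data": {"targets": [[[0,0.006,0,0,0,0],[0,0.006,0,0,0,0],[0,0.005,0,0,0,0],[0,0,0,0,0,0]]]}}

```text
time: 3.57
ee_pos: [0.4791, 0.2038, 0.0145]
eef_rot: [0.708, -0.006, 0.128, -0.694]
ft_force: [-0.4, -0.8, -0.1]
width: 0.048
```

Request:
{"op": "arm_command", "data": {"targets": [[[0,0,0,0,0,0],[0,0,0,0,0,0],[0,0,0,0,0,0],[0,0,0,0,0,0],[0,0,0,0,0,0]]], "hand": 0, "grip_force": 10}}

```text
time: 3.98
ee_pos: [0.4795, 0.2041, 0.0155]
eef_rot: [0.708, -0.006, 0.129, -0.695]
ft_force: [-0.4, -0.2, 2.0]
width: 0.0285
```

Request:
{"op": "arm_command", "data": {"targets": [[[0,-0.01,0,0,0,0],[0,-0.02,0,0,0,0],[0,-0.03,0,0,0,0],[0,-0.03,0,0,0,0],[0,-0.03,0,0,0,0],[0,-0.03,0,0,0,0],[0,-0.03,0,0,0,0],[0,0,0,0,0,0]]]}}

```text
time: 4.65
ee_pos: [0.4503, 0.2121, 0.1992]
eef_rot: [0.705, -0.004, 0.131, -0.697]
ft_force: [1.6, -0.3, 0.8]
width: 0.0282
```

```bash
python3 - <<'E'
from h import *
for n in ["wrist"]:
    c=cam(n); cv2.imwrite(f"pics/{n}3.png",c["pixels"])
A=pose(); B=A.copy(); print(A[:3,3]); B[:3,3]=[.42,-.358,A[2,3]]; plan(A,B,.037)
# untilted with x along radial for bowl
C=target([.42,-.358,.17],[np.cos(-.4),np.sin(-.4),0]); plan(B,C)
E
```

```text
[0.44978283 0.21145484 0.19635931]
16 rows of [0.0049, 0.0008, -0.0353, 0.0, 0.0, -0.0]
3 rows of [-0.001, 0.0087, -0.0001, -0.42, 3.97, 3.38]
```

View pics/wrist3.png

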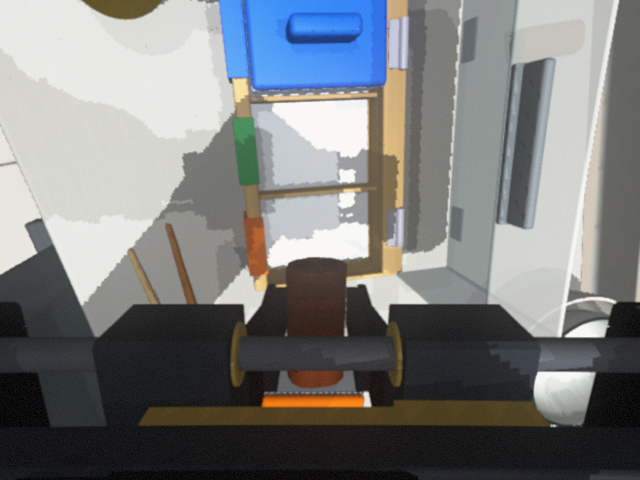

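The wrist view shows the cinnamon held between the fingers at (317,320) and the orange bay empty. Next I'll carry it to the bowl.

Request:
{"op": "arm_command", "data": {"targets": [[[0.0049,0.0008,-0.0353,0,0,0],[0.0049,0.0008,-0.0353,0,0,0],[0.0049,0.0008,-0.0353,0,0,0],[0.0049,0.0008,-0.0353,0,0,0],[0.0049,0.0008,-0.0353,0,0,0],[0.0049,0.0008,-0.0353,0,0,0],[0.0049,0.0008,-0.0353,0,0,0],[0.0049,0.0008,-0.0353,0,0,0],[0.0049,0.0008,-0.0353,0,0,0],[0.0049,0.0008,-0.0353,0,0,0],[0.0049,0.0008,-0.0353,0,0,0],[0.0049,0.0008,-0.0353,0,0,0]]]}}

```text
time: 5.7
ee_pos: [0.4254, -0.2187, 0.1936]
eef_rot: [0.708, -0.006, 0.129, -0.695]
ft_force: [0.6, -0.5, -0.8]
width: 0.0283
```

Request:
{"op": "arm_command", "data": {"targets": [[[0.0049,0.0008,-0.0353,0,0,0],[0.0049,0.0008,-0.0353,0,0,0],[0.0049,0.0008,-0.0353,0,0,0],[0.0049,0.0008,-0.0353,0,0,0],[0,0.0,0,-0.42,3.97,3.38],[0,0.0,0,-0.42,3.97,3.38],[0,0.0,0,-0.42,3.97,3.38],[0,0,0,0,0,0]]]}}

```text
time: 6.37
ee_pos: [0.42, -0.3486, 0.1922]
eef_rot: [0.694, -0.146, 0.136, -0.691]
ft_force: [0.3, 0.6, -0.6]
width: 0.0283
```

```bash
python3 - <<'E'
from h import *
for n in ["wrist","top"]:
    c=cam(n); cv2.imwrite(f"pics/{n}4.png",c["pixels"])
print(pose().round(4),readout.read_state()["width"])
E
```

```text
[[ 0.9207 -0.009   0.3901  0.4181]
 [-0.3901 -0.0024  0.9208 -0.3499]
 [-0.0073 -1.     -0.0057  0.193 ]
 [ 0.      0.      0.      1.    ]] 0.02806258975070536
```

View pics/wrist4.png

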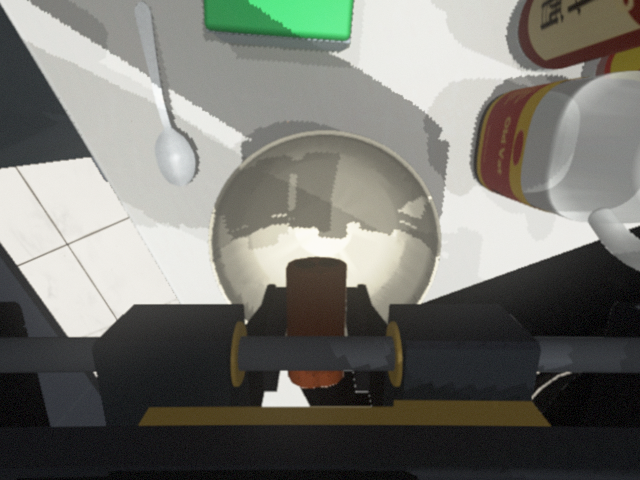

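View pics/top4.png

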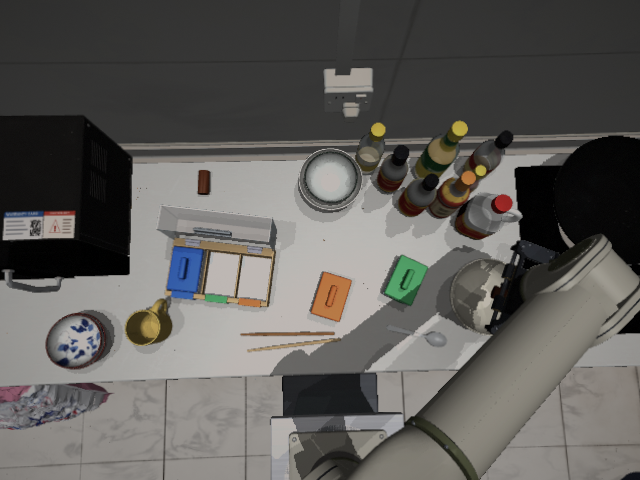

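```bash
python3 - <<'E'
from h import *
c=cam("wrist"); p=onz(c,[(211,240),(439,240),(322,131)],.082); print(p, (p[0]+p[1])/2)
d=np.linalg.norm(p[0]-p[1]);print(d)
print(proj(c,[[.4195,-.358,.082]]))
E
```

```text
[[ 0.34343081 -0.31937065  0.082     ]
 [ 0.50334146 -0.38658823  0.082     ]
 [ 0.45210806 -0.27886474  0.082     ]] [ 0.42338614 -0.35297944  0.082     ]
0.173463595003246
[[322.50029481 247.65910222]]
```

Request:
{"op": "arm_command", "data": {"targets": [[[0.003,0.025,-0.001,0,0,0],[0,0.03,0,0,0,0],[0,0.03,0,0,0,0],[0,0.025,0,0,0,0],[0,0.015,0,0,0,0],[0,0.01,0,0,0,0],[0,0,0,0,0,0],[0,0,0,0,0,0]]]}}

```text
time: 7.18
ee_pos: [0.4201, -0.3517, 0.0596]
eef_rot: [0.694, -0.143, 0.139, -0.692]
ft_force: [-0.2, -0.3, -0.6]
width: 0.0283
```

Request:
{"op": "arm_command", "data": {"targets": [[[0,0,0,0,0,0],[0,0,0,0,0,0],[0,0,0,0,0,0],[0,0,0,0,0,0]]], "hand": 0.55}}

```text
time: 7.52
ee_pos: [0.4205, -0.3517, 0.0592]
eef_rot: [0.694, -0.143, 0.139, -0.692]
ft_force: [0.5, 0.2, 0.1]
width: 0.0451
```

Request:
{"op": "arm_command", "data": {"targets": [[[0,-0.02,0,0,0,0],[0,-0.03,0,0,0,0],[0,-0.035,0,0,0,0],[0,-0.035,0,0,0,0],[0,-0.03,0,0,0,0],[0,0,0,0,0,0]]]}}

```text
time: 8.02
ee_pos: [0.4228, -0.3536, 0.2142]
eef_rot: [0.694, -0.141, 0.141, -0.691]
ft_force: [0.5, 0.6, -0.4]
width: 0.0478
```

```bash
python3 - <<'E'
from h import *
c=cam("wrist"); cv2.imwrite("pics/wrist5.png",c["pixels"])
print(pose().round(4),readout.read_state()["width"])
t=cam("top"); s=cam("side")
COL["orange"]=((5,120,80),(16,255,255))
def rectw(c,rc,z): 
    b=onz(c,cv2.boxPoints(rc),z); l=[b[1]-b[0],b[2]-b[1]]; i=np.argmax([np.linalg.norm(v) for v in l]); v=l[i]
    return b.mean(0).round(4),[round(float(np.linalg.norm(q)),4) for q in l],np.degrees(np.arctan2(v[1],v[0])).round(1)
for a,rc,_ in blobs(t,*COL["orange"],600)[0][:1]: print(rc,rectw(t,rc,.058))
cv2.imwrite("pics/tubz.png",cv2.resize(t["pixels"][260:340,290:390],None,fx=6,fy=6,interpolation=cv2.INTER_CUBIC))
E
```

```text
[[ 0.9205 -0.0031  0.3908  0.4224]
 [-0.3908 -0.0028  0.9205 -0.3526]
 [-0.0018 -1.     -0.0038  0.2115]
 [ 0.      0.      0.      1.    ]] 0.04801305305463058
((330.7474365234375, 296.40142822265625), (30.280807495117188, 43.75742721557617), 16.927513122558594) (array([0.4316, 0.0073, 0.058 ]), [0.1031, 0.0721], np.float64(-18.4))
```

View pics/wrist5.png

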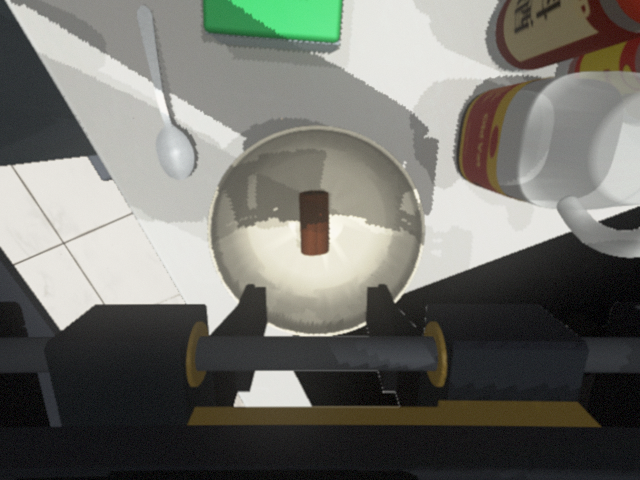

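View pics/tubz.png

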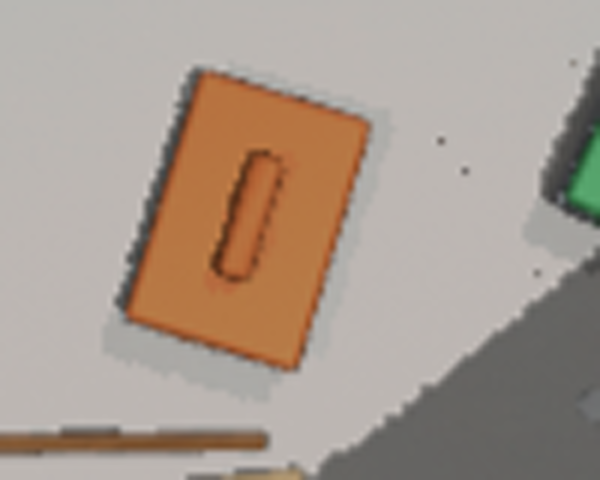

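The cinnamon now lies in the cream bowl at (314,222) and the gripper is empty. Next I'll move above the orange tub.

```bash
python3 - <<'E'
from h import *
a=np.radians(71.6)
A=pose();M=A.copy();M[:3,3]=[.4316,.0073,.215]
plan(A,M,.037); plan(M,target(M[:3,3],[np.cos(a),np.sin(a),0]),.03,6.8)
E
```

```text
10 rows of [-0.0131, -0.0007, 0.0334, 0.0, -0.0, -0.0]
14 rows of [0.0, 0.0, -0.0, -0.01, -6.76, -0.03]
```

Request:
{"op": "arm_command", "data": {"targets": [[[-0.0131,-0.0007,0.0334,0,0,0],[-0.0131,-0.0007,0.0334,0,0,0],[-0.0131,-0.0007,0.0334,0,0,0],[-0.0131,-0.0007,0.0334,0,0,0],[-0.0131,-0.0007,0.0334,0,0,0],[-0.0131,-0.0007,0.0334,0,0,0],[-0.0131,-0.0007,0.0334,0,0,0],[-0.0131,-0.0007,0.0334,0,0,0],[-0.0131,-0.0007,0.0334,0,0,0],[-0.0131,-0.0007,0.0334,0,0,0],[0,0,0,0,-6.76,0],[0,0,0,0,-6.76,0]]]}}

```text
time: 9.17
ee_pos: [0.4299, -0.0116, 0.2153]
eef_rot: [0.706, -0.06, 0.052, -0.704]
ft_force: [0.3, -2.0, -0.3]
width: 0.0476
```

Request:
{"op": "arm_command", "data": {"targets": [[[0,0,0,0,-6.76,0],[0,0,0,0,-6.76,0],[0,0,0,0,-6.76,0],[0,0,0,0,-6.76,0],[0,0,0,0,-6.76,0],[0,0,0,0,-6.76,0],[0,0,0,0,-6.76,0],[0,0,0,0,-6.76,0],[0,0,0,0,-6.76,0],[0,0,0,0,-6.76,0],[0,0,0,0,-6.76,0],[0,0,0,0,-6.76,0]]]}}

```text
time: 10.17
ee_pos: [0.43, -0.0135, 0.2155]
eef_rot: [-0.571, -0.412, 0.419, 0.574]
ft_force: [0.6, -0.0, 0.9]
width: 0.048
```

```bash
python3 - <<'E'
from h import *
c=cam("wrist"); cv2.imwrite("pics/wrist6.png",c["pixels"])
s=readout.read_state();print(pose(s).round(4),s["joint_positions"],s["time"])
E
```

```text
[[ 0.3025 -0.0102 -0.9531  0.43  ]
 [ 0.9531 -0.0015  0.3026 -0.0136]
 [-0.0046 -0.9999  0.0093  0.2155]
 [ 0.      0.      0.      1.    ]] [-1.28968461 -0.35519963  1.0356483   1.98295434  0.30906325  1.36621135
  0.91270243] 10.2167
```

View pics/wrist6.png

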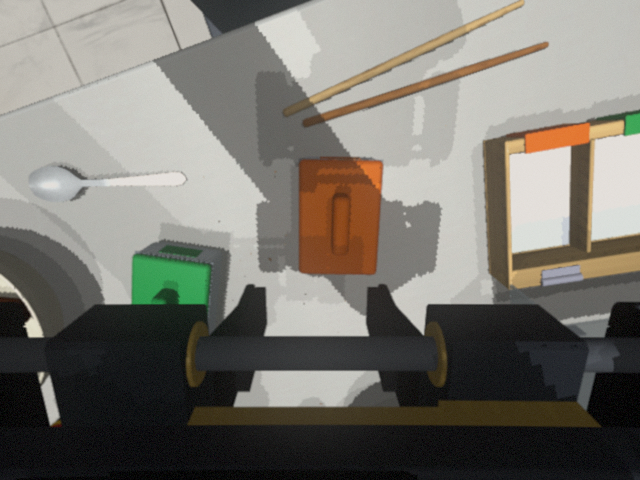

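```bash
python3 - <<'E'
from h import *
c=cam("wrist")
def rectw(c,rc,z): 
    b=onz(c,cv2.boxPoints(rc),z); l=[b[1]-b[0],b[2]-b[1]]; i=np.argmax([np.linalg.norm(v) for v in l]); v=l[i]
    return b.mean(0).round(4),[round(float(np.linalg.norm(q)),4) for q in l],np.degrees(np.arctan2(v[1],v[0])).round(1)
for a,rc,_ in blobs(c,(4,120,60),(18,255,255),2000)[0][:2]: print(a,rc,rectw(c,rc,.058))
print("rib",onz(c,[(332,196),(349,196),(341,193),(341,255)],.084))
# caddy corners visible: outer near corners z=.046
print("corn",onz(c,[(484,142),(506,288)],.046), onz(c,[(510,141),(512,262),(572,148),(588,250)],.046))
E
```

```text
8936.0 ((339.80975341796875, 215.41819763183594), (82.2806625366211, 116.29511260986328), 1.4688007831573486) (array([0.4293, 0.0078, 0.058 ]), [0.1039, 0.0688], np.float64(160.2))
rib [[4.04231857e-01 7.31981365e-03 8.40000000e-02]
 [4.08295546e-01 2.01529154e-02 8.40000000e-02]
 [4.04098966e-01 1.47902715e-02 8.40000000e-02]
 [4.53574219e-01 1.51921904e-04 8.40000000e-02]]
corn [[0.4055877  0.14384796 0.046     ]
 [0.54543967 0.13947595 0.046     ]] [[0.41150838 0.16483031 0.046     ]
 [0.52092728 0.14914114 0.046     ]
 [0.4333164  0.21342936 0.046     ]
 [0.52985633 0.21662536 0.046     ]]
```

```bash
python3 - <<'E'
from h import *
a=np.radians(71.5)
B=target([.4303,.0075,.13],[np.cos(a),np.sin(a),0]);plan(pose(),B,.015)
E
```

```text
6 rows of [0.0033, 0.0143, 0.001, -0.09, 0.04, -0.04]
```

Request:
{"op": "arm_command", "data": {"targets": [[[0.0033,0.0143,0.001,-0.09,0.04,-0.04],[0.0033,0.0143,0.001,-0.09,0.04,-0.04],[0.0033,0.0143,0.001,-0.09,0.04,-0.04],[0.0033,0.0143,0.001,-0.09,0.04,-0.04],[0.0033,0.0143,0.001,-0.09,0.04,-0.04],[0.0033,0.0143,0.001,-0.09,0.04,-0.04],[0,0,0,0,0,0]]]}}

```text
time: 10.85
ee_pos: [0.4291, 0.0073, 0.1284]
eef_rot: [0.575, 0.41, -0.412, -0.575]
ft_force: [-0.7, -0.4, 0.1]
width: 0.0478
```

```bash
python3 - <<'E'
from h import *
c=cam("wrist"); cv2.imwrite("pics/wrist7.png",c["pixels"])
s=readout.read_state();print(pose(s).round(4),s["joint_positions"],s["time"])
print(proj(c,[[.4303,.0075,.084]]))
a=np.radians(71.5)
plan(pose(),target([.4303,.0075,.063],[np.cos(a),np.sin(a),0]),.015)
E
```

```text
[[ 3.230e-01 -8.000e-04 -9.464e-01  4.298e-01]
 [ 9.464e-01 -1.700e-03  3.230e-01  7.000e-03]
 [-1.900e-03 -1.000e+00  2.000e-04  1.297e-01]
 [ 0.000e+00  0.000e+00  0.000e+00  1.000e+00]] [-1.39951471 -0.23909018  1.19736955  2.10808232  0.24729921  1.13530408
  0.92350709] 10.9
[[317.11067754 272.82502347]]
5 rows of [0.0001, 0.0133, -0.0001, -0.0, -0.07, -0.02]
```

View pics/wrist7.png

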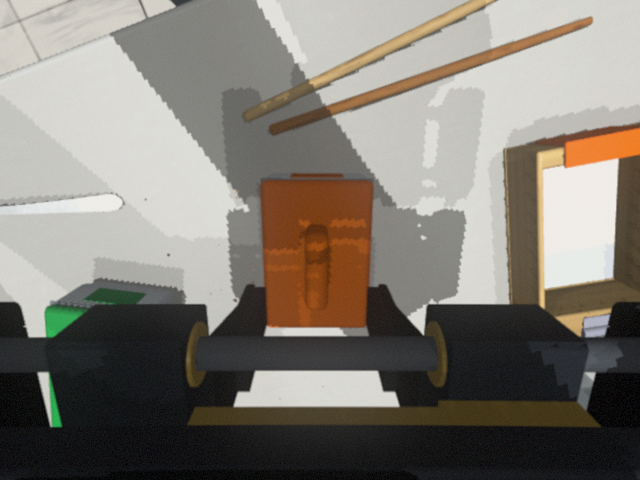

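The rib is centred between the fingers at (317,265). Joint 3 has crept to 1.2 against its 1.34 limit, so I'll use the equivalent grasp half a turn the other way to unwind it, reading the joints as I go.

Request:
{"op": "arm_command", "data": {"targets": [[[0,-0.02,0,0,7,0],[0,-0.02,0,0,7,0],[0,0,0,0,7,0],[0,0,0,0,7,0],[0,0,0,0,7,0],[0,0,0,0,7,0],[0,0,0,0,7,0],[0,0,0,0,7,0],[0,0,0,0,7,0],[0,0,0,0,7,0],[0,0,0,0,7,0],[0,0,0,0,7,0]]]}}

```text
time: 11.9
ee_pos: [0.4311, 0.0069, 0.1714]
eef_rot: [-0.702, 0.081, -0.082, 0.703]
ft_force: [-0.2, -0.1, 0.7]
width: 0.0481
```

```bash
python3 - <<'E'
from h import *
s=readout.read_state();print(pose(s).round(3),s["joint_positions"],s["time"])
E
```

```text
[[ 0.974  0.002  0.228  0.431]
 [-0.228  0.     0.974  0.007]
 [ 0.002 -1.     0.001  0.171]
 [ 0.     0.     0.     1.   ]] [-1.05544912 -0.1736361   0.87515839  2.04843728  0.14248135  1.20663496
 -0.46869116] 11.9
```

Request:
{"op": "arm_command", "data": {"targets": [[[0,0,0,0,6.8,0],[0,0,0,0,6.8,0],[0,0,0,0,6.8,0],[0,0,0,0,6.8,0],[0,0,0,0,6.8,0],[0,0,0,0,6.8,0],[0,0,0,0,6.8,0],[0,0,0,0,6.8,0],[0,0,0,0,6.8,0],[0,0,0,0,6.8,0],[0,0,0,0,6.8,0],[0,0,0,0,6.8,0]]]}}

```text
time: 12.9
ee_pos: [0.4311, 0.007, 0.1714]
eef_rot: [0.478, -0.52, 0.521, -0.479]
ft_force: [-1.1, 0.2, 0.1]
width: 0.0476
```

Request:
{"op": "arm_command", "data": {"targets": [[[0,0,0,0,6.8,0],[0,0,0,0,6.8,0],[0,0,0,0,0,0]]]}}

```text
time: 13.15
ee_pos: [0.4311, 0.007, 0.1713]
eef_rot: [0.413, -0.573, 0.574, -0.414]
ft_force: [0.0, 0.9, 0.1]
width: 0.048
```

```bash
python3 - <<'E'
from h import *
c=cam("wrist"); cv2.imwrite("pics/wrist8.png",c["pixels"])
s=readout.read_state();print(pose(s).round(3),s["joint_positions"],s["time"])
def rectw(c,rc,z): 
    b=onz(c,cv2.boxPoints(rc),z); l=[b[1]-b[0],b[2]-b[1]]; i=np.argmax([np.linalg.norm(v) for v in l]); v=l[i]
    return b.mean(0).round(4),[round(float(np.linalg.norm(q)),4) for q in l],np.degrees(np.arctan2(v[1],v[0])).round(1)
for a,rc,_ in blobs(c,(4,120,60),(18,255,255),2000)[0][:2]: print(a,rc,rectw(c,rc,.058))
a=np.radians(71.5+180)
plan(pose(),target([.4303,.0075,.064],[np.cos(a),np.sin(a),0]),.015)
E
```

```text
[[-0.307  0.002  0.952  0.431]
 [-0.952  0.    -0.307  0.007]
 [-0.001 -1.     0.002  0.171]
 [ 0.     0.     0.     1.   ]] [-0.86749316 -0.13094718  0.70860283  2.04341127  0.09147226  1.19748072
 -2.07949108] 13.2
11482.0 ((317.5, 234.0), (128.0, 95.0), 90.0) (array([0.4323, 0.0056, 0.058 ]), [0.0691, 0.1019], np.float64(163.9))
8 rows of [-0.0, 0.0134, -0.0001, -0.01, 0.08, -0.01]
```

View pics/wrist8.png

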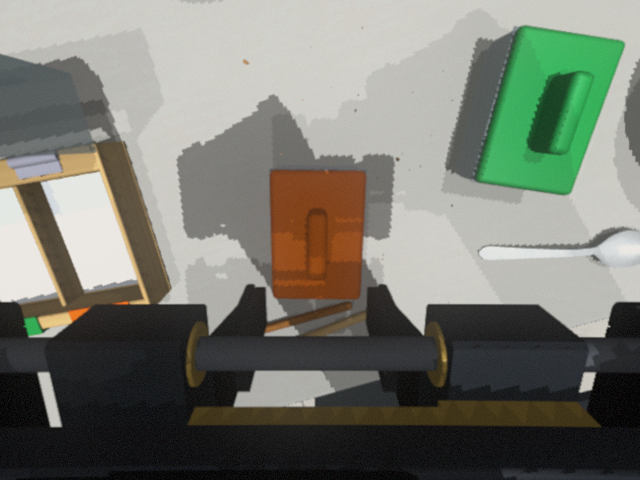

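The tub is square to the tool and centred at (317,234). I'll go straight down and grip the rib.

Request:
{"op": "arm_command", "data": {"targets": [[[0,0.02,0,0,0,0],[0,0.02,0,0,0,0],[0,0.02,0,0,0,0],[0,0.015,0,0,0,0],[0,0.012,0,0,0,0],[0,0.01,0,0,0,0],[0,0.01,0,0,0,0],[0,0,0,0,0,0],[0,0,0,0,0,0]]]}}

```text
time: 13.95
ee_pos: [0.431, 0.007, 0.0636]
eef_rot: [0.416, -0.571, 0.572, -0.417]
ft_force: [0.6, 0.9, 0.5]
width: 0.0478
```

Request:
{"op": "arm_command", "data": {"targets": [[[0,0,0,0,0,0],[0,0,0,0,0,0],[0,0,0,0,0,0],[0,0,0,0,0,0],[0,0,0,0,0,0]]], "hand": 0, "grip_force": 30}}

```text
time: 14.37
ee_pos: [0.4312, 0.0073, 0.0639]
eef_rot: [0.415, -0.571, 0.572, -0.417]
ft_force: [-0.8, 0.1, 0.7]
width: 0.0224
```

```bash
python3 - <<'E'
from h import *
s=readout.read_state();print(pose(s).round(4),s["joint_positions"],s["time"],s["width"])
E
```

```text
[[-3.070e-01  2.000e-03  9.517e-01  4.312e-01]
 [-9.517e-01  8.000e-04 -3.070e-01  7.300e-03]
 [-1.400e-03 -1.000e+00  1.600e-03  6.390e-02]
 [ 0.000e+00  0.000e+00  0.000e+00  1.000e+00]] [-0.85685544  0.06290818  0.7654645   2.1623454  -0.05503155  0.93255271
 -1.94252509] 14.3667 0.022419416240125105
```

Not fully closed yet, so I'll wait.

Request:
{"op": "arm_command", "data": {"targets": [[[0,0,0,0,0,0],[0,0,0,0,0,0],[0,0,0,0,0,0],[0,0,0,0,0,0]]]}}

```text
time: 14.7
ee_pos: [0.431, 0.0071, 0.0636]
eef_rot: [0.416, -0.572, 0.572, -0.417]
ft_force: [0.4, -1.2, 0.5]
width: 0.0137
```

Request:
{"op": "arm_command", "data": {"targets": [[[0,-0.01,0,0,0,0],[0,-0.015,0,0,0,0],[0,-0.02,0,0,0,0],[0,-0.02,0,0,0,0],[0,-0.02,0,0,0,0],[0,-0.015,0,0,0,0],[0,0,0,0,0,0]]]}}

```text
time: 15.28
ee_pos: [0.4324, 0.0073, 0.1666]
eef_rot: [0.414, -0.571, 0.572, -0.418]
ft_force: [0.9, 0.4, -3.8]
width: 0.0142
```

```bash
python3 - <<'E'
from h import *
c=cam("wrist"); cv2.imwrite("pics/wrist9.png",c["pixels"])
t=cam("top"); cv2.imwrite("pics/top9.png",cv2.resize(t["pixels"][160:340,140:440],None,fx=2.66,fy=2.66,interpolation=cv2.INTER_CUBIC))
s=readout.read_state();print(pose(s).round(4),s["joint_positions"],s["time"],s["width"])
E
```

```text
[[-0.3071  0.0021  0.9517  0.4309]
 [-0.9517  0.0011 -0.3071  0.0072]
 [-0.0017 -1.      0.0017  0.1637]
 [ 0.      0.      0.      1.    ]] [-0.88034527 -0.1242082   0.72485913  2.05442831  0.08816593  1.17946395
 -2.07578495] 15.3833 0.013970085685651916
```

View pics/wrist9.png

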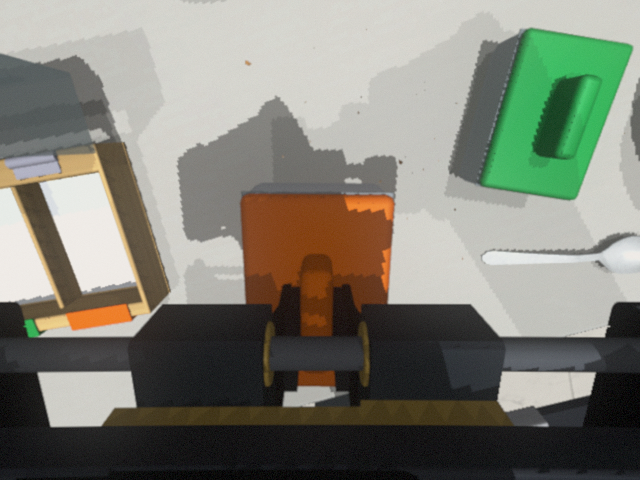

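View pics/top9.png

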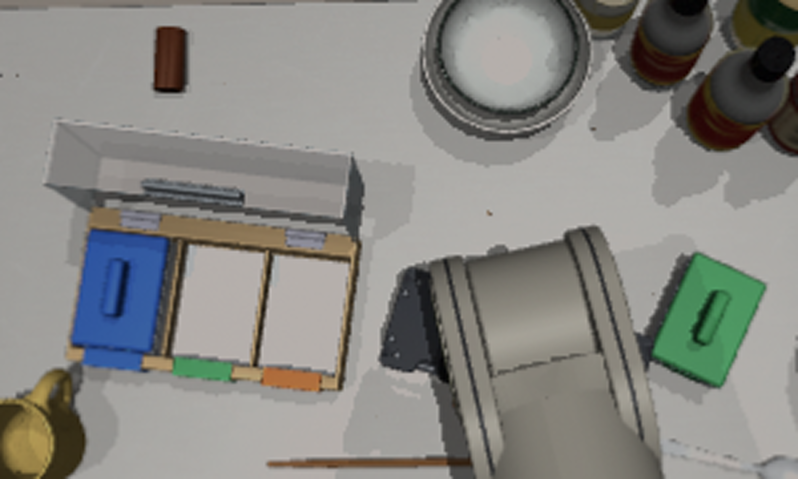

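The tub is held level, with its lid at cols 241-394, and the bay is clear. I'll refine the bay position from the earlier top and wrist pictures.

```bash
python3 - <<'E'
from h import *
im=cv2.imread("pics/wrist1.png")[60:310,210:430]; cv2.imwrite("pics/w1z.png",cv2.resize(im,None,fx=2.4,fy=2.4,interpolation=cv2.INTER_CUBIC))
im=cv2.imread("pics/top4.png")[232:312,160:285]; cv2.imwrite("pics/t4z.png",cv2.resize(im,None,fx=6,fy=6,interpolation=cv2.INTER_CUBIC))
c=vision.camera("wrist"); M=np.eye(4); M[:3,:]=c["mount"][:3]; Mi=np.linalg.inv(M); c["R"]=Mi[:3,:3];c["t"]=Mi[:3,3]
# tool-frame plane y=+.0056
def ony(uv,y):
    o,d=ray(c,uv); return o+d*((y-o[1])/d[:,1])[:,None]
print(ony([(241,196),(394,198),(317,193)],.0056))
E
```

```text
[[-0.0338337   0.0056      0.05190728]
 [ 0.03528103  0.0056      0.05105151]
 [ 0.00047921  0.0056      0.05331543]]
```

View pics/w1z.png

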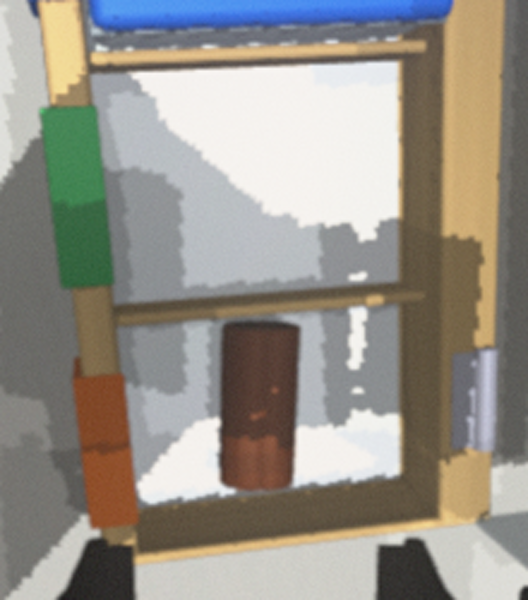

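View pics/t4z.png

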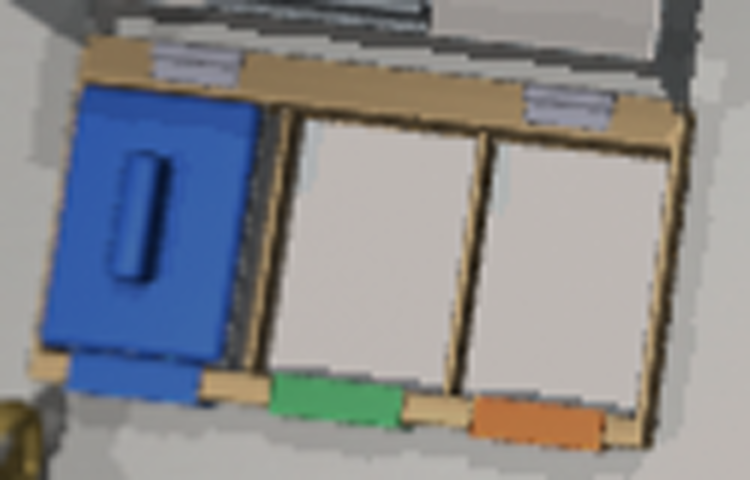

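```bash
python3 - <<'E'
from h import *
c=cam("top")
f=lambda a:np.array(a)/6+np.array([160,232])-0.42
C0=np.array([.497,.2694,0])
def cad(p): d=p-C0; return np.c_[d@EX,d@EY].round(4)*1000
def L(n,pts,z): print(n,z,cad(onz(c,[f(p) for p in pts],z)).tolist())
L("endwall inner (y=-118)",[(672,157),(640,410)],.046)
L("endwall outer (y=-122)",[(690,120),(650,442)],.046)
L("part L (y=-38)",[(480,135),(449,390)],.032);L("part R (y=-42)",[(491,135),(460,392)],.032)
L("part2 L (42)",[(281,110),(245,368)],.032);L("part2 R (38)",[(294,110),(258,370)],.032)
L("rear rail inner x=+50",[(300,108),(478,131),(665,153)],.046)
L("front rail outer x=-70",[(205,398),(225,400),(435,424),(630,444)],.046)
L("front rail inner x=-58",[(205,370),(435,397),(625,416)],.046)
# wrist1
T=np.eye(4);w=vision.camera("wrist")
a=np.radians(-11); xd=np.array([np.cos(a),np.sin(a),0]); t=np.radians(10)
dn=np.cos(t)*np.array([0,0,-1])+np.sin(t)*xd
B=target(np.array([.479,.199,.012])-.16*dn,xd,dn)
S=np.eye(4);S[:3,:3]=Ro.from_rotvec([.1,-.33,.04],degrees=True).as_matrix();S[:3,3]=[.0005,.0005,-.0003]
A=B@np.linalg.inv(S); M=np.linalg.inv(A@w["mount"]); w["R"]=M[:3,:3];w["t"]=M[:3,3]
g=lambda a:np.array(a)/2.4+np.array([210,60])-0.3
def W(n,pts,z): print("W",n,z,cad(onz(w,[g(p) for p in pts],z)).tolist())
W("endwall y=-118",[(137,550),(440,520)],.046)
W("endwall outer -122",[(137,562),(480,520)],.046)
W("part -38..-42 top/bottom",[(117,308),(400,289),(117,322),(400,300)],.032)
W("part2 38..42",[(95,53),(400,40),(95,67),(400,52)],.032)
W("rear inner 50",[(441,520),(443,300),(443,60)],.046)
W("front inner -58",[(90,100),(113,300),(135,535)],.046)
print((A[:3,3]))
E
```

```text
endwall inner (y=-118) 0.046 [[47.199999999999996, -117.1], [-54.4, -116.8]]
endwall outer (y=-122) 0.046 [[62.8, -122.5], [-66.5, -122.30000000000001]]
part L (y=-38) 0.032 [[49.3, -37.199999999999996], [-54.1, -38.5]]
part R (y=-42) 0.032 [[49.8, -41.7], [-54.4, -42.9]]
part2 L (42) 0.032 [[50.9, 43.9], [-53.8, 43.4]]
part2 R (38) 0.032 [[51.5, 38.699999999999996], [-54.1, 38.199999999999996]]
rear rail inner x=+50 0.046 [[51.0, 33.2], [49.4, -38.6], [48.5, -114.1]]
front rail outer x=-70 0.046 [[-67.4, 54.0], [-67.4, 46.1], [-68.2, -37.1], [-68.1, -114.5]]
front rail inner x=-58 0.046 [[-56.5, 55.599999999999994], [-57.7, -35.7], [-57.4, -111.19999999999999]]
W endwall y=-118 0.046 [[-58.7, -113.0], [49.6, -116.6]]
W endwall outer -122 0.046 [[-59.1, -117.4], [64.8, -118.7]]
W part -38..-42 top/bottom 0.032 [[-56.2, -32.599999999999994], [40.599999999999994, -34.8], [-56.7, -37.199999999999996], [40.5, -38.6]]
W part2 38..42 0.032 [[-54.199999999999996, 44.3], [41.6, 43.7], [-54.6, 40.4], [41.6, 40.2]]
W rear inner 50 0.046 [[50.0, -116.7], [50.7, -37.6], [50.5, 36.0]]
W front inner -58 0.046 [[-57.4, 30.3], [-57.3, -27.900000000000002], [-58.8, -107.39999999999999]]
[0.45121762 0.20470978 0.1699742 ]
```

```bash
python3 - <<'E'
from h import *
a=np.radians(-97.5)
B=target([.4827,.1913,.155],[np.cos(a),np.sin(a),0]);plan(pose(),B,.02)
E
```

```text
10 rows of [-0.0192, 0.0008, 0.0009, 0.0, -1.04, 0.0]
```

Request:
{"op": "arm_command", "data": {"targets": [[[-0.0192,0.0008,0.0009,0,-1.04,0],[-0.0192,0.0008,0.0009,0,-1.04,0],[-0.0192,0.0008,0.0009,0,-1.04,0],[-0.0192,0.0008,0.0009,0,-1.04,0],[-0.0192,0.0008,0.0009,0,-1.04,0],[-0.0192,0.0008,0.0009,0,-1.04,0],[-0.0192,0.0008,0.0009,0,-1.04,0],[-0.0192,0.0008,0.0009,0,-1.04,0],[-0.0192,0.0008,0.0009,0,-1.04,0],[-0.0192,0.0008,0.0009,0,-1.04,0],[0,0,0,0,0,0],[0,0,0,0,0,0]]]}}

```text
time: 16.53
ee_pos: [0.4829, 0.1922, 0.1544]
eef_rot: [0.467, -0.531, 0.532, -0.466]
ft_force: [0.4, -0.8, -3.8]
width: 0.0137
```

```bash
python3 - <<'E'
from h import *
for n in ["wrist","top","side"]:
    c=cam(n); cv2.imwrite(f"pics/{n}10.png",c["pixels"])
s=readout.read_state();print(pose(s).round(4),s["joint_positions"],s["time"],s["ft_force"])
a=np.radians(-97.5)
B=target([.4827,.1913,.12],[np.cos(a),np.sin(a),0]);plan(pose(s),B,.01)
E
```

```text
[[-1.317e-01  7.000e-04  9.913e-01  4.833e-01]
 [-9.913e-01 -6.000e-04 -1.317e-01  1.906e-01]
 [ 5.000e-04 -1.000e+00  8.000e-04  1.552e-01]
 [ 0.000e+00  0.000e+00  0.000e+00  1.000e+00]] [-1.02151536  0.15802647  0.61427931  1.85510003 -0.09827512  1.15838872
 -2.07655135] 16.6833 [ 0.58520619 -0.90291431 -3.31544964]
4 rows of [-0.0002, 0.0088, -0.0002, -0.01, -0.02, 0.01]
```

View pics/wrist10.png

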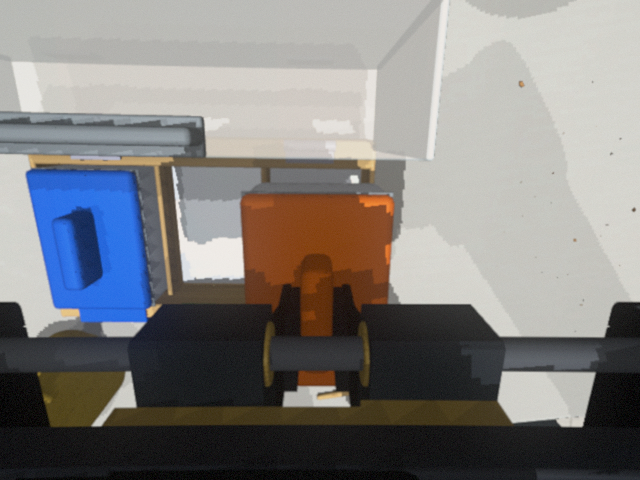

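View pics/side10.png

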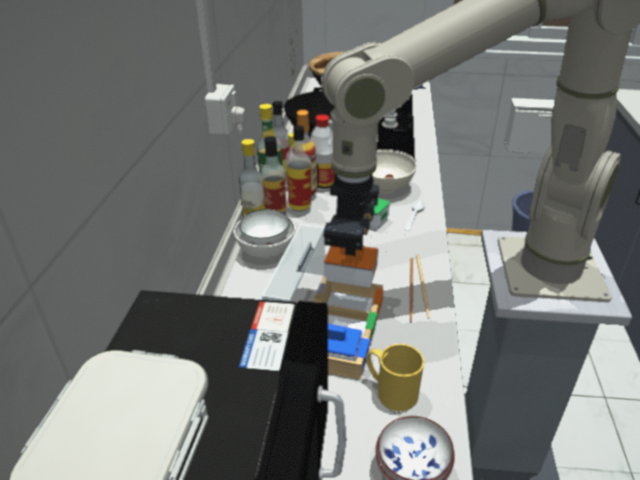

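The tub hangs over the orange bay, level in the side view at (350,265). I'll lower it to just above the walls, then look again.

Request:
{"op": "arm_command", "data": {"targets": [[[-0.0002,0.01,-0.0002,0,0,0],[-0.0002,0.01,-0.0002,0,0,0],[-0.0002,0.01,-0.0002,0,0,0],[0,0.005,0,0,0,0],[0,0,0,0,0,0],[0,0,0,0,0,0]]]}}

```text
time: 17.18
ee_pos: [0.4829, 0.1922, 0.1204]
eef_rot: [0.466, -0.531, 0.532, -0.466]
ft_force: [0.8, -0.1, -3.2]
width: 0.0137
```

```bash
python3 - <<'E'
from h import *
for n in ["wrist","top","side"]:
    c=cam(n); cv2.imwrite(f"pics/{n}11.png",c["pixels"])
    if n!="wrist":
        im=c["pixels"]; cr=im[225:325,150:300] if n=="top" else im[220:390,290:400]
        cv2.imwrite(f"pics/{n}11z.png",cv2.resize(cr,None,fx=5 if n=="top" else 3.5,fy=5 if n=="top" else 3.5,interpolation=cv2.INTER_CUBIC))
s=readout.read_state();print(pose(s)[:3,3].round(4),s["ft_force"])
E
```

```text
[0.4834 0.1926 0.1212] [ 0.07493896  0.34243972 -2.60460997]
```

View pics/top11z.png

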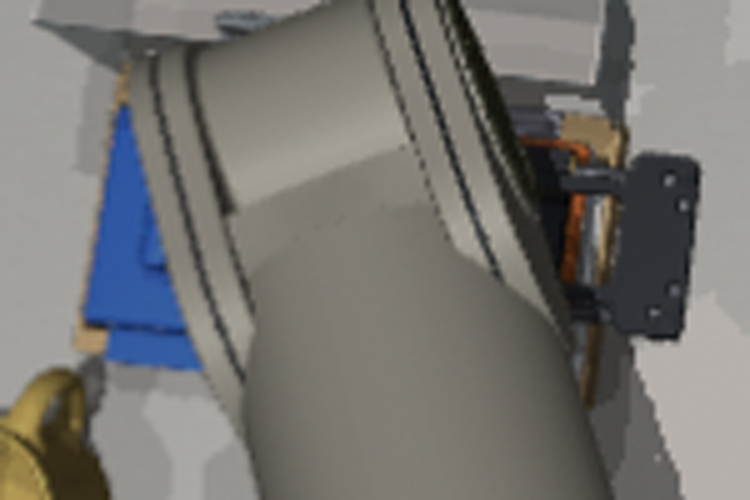

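View pics/side11z.png

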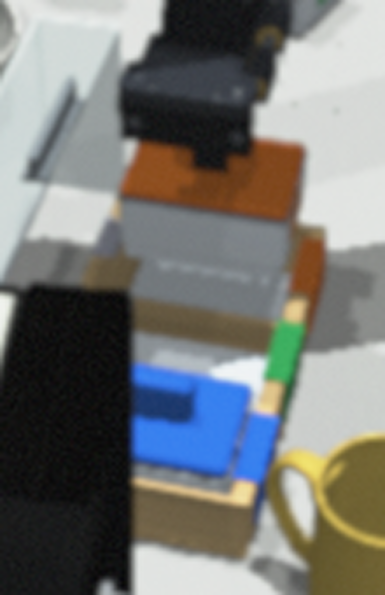

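View pics/wrist11.png

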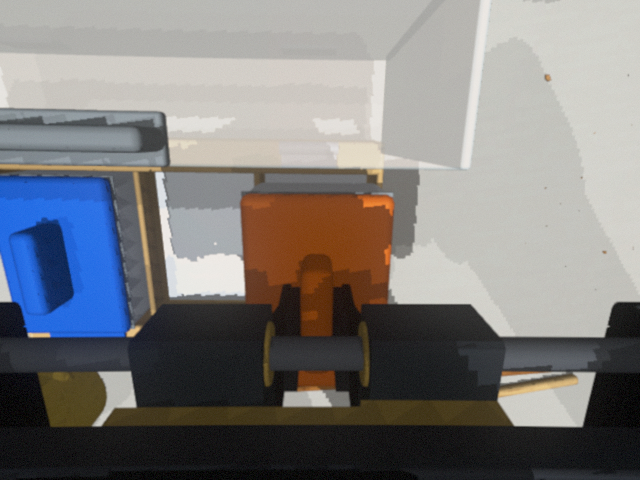

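```bash
python3 - <<'E'
from h import *
im=cv2.imread("pics/wrist11.png")[155:215,225:415]; cv2.imwrite("pics/w11z.png",cv2.resize(im,None,fx=4.2,fy=4.2,interpolation=cv2.INTER_CUBIC))
E
```

```text
(no output)
```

View pics/w11z.png

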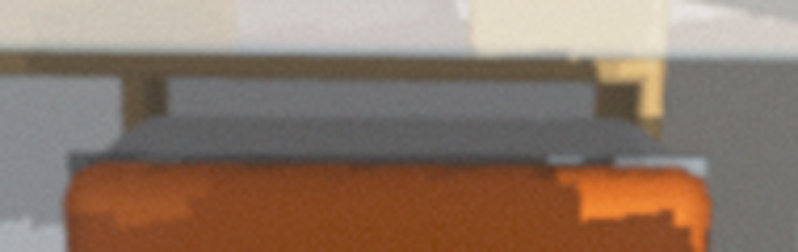

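```bash
python3 - <<'E'
from h import *
S=[readout.read_state()for _ in range(3)]
print([s["ee_pos"].round(4).tolist() for s in S])
s=S[0]; c=vision.camera("wrist"); Mi=np.linalg.inv(c["mount"]); c["R"]=Mi[:3,:3];c["t"]=Mi[:3,3]
def ony(uv,y):
    o,d=ray(c,uv); return (o+d*((y-o[1])/d[:,1])[:,None]).round(4)
z=.1207
print("part y-42",ony([(257.5,178.8)],z-.032)); print("end y-118",ony([(376.5,176.4)],z-.046)); print("rear x50",ony([(316,168.6)],z-.046))
print("lid",ony([(241,200),(393.5,200),(317,193.5)],.0056))
E
```

```text
[[0.4834, 0.1926, 0.1212], [0.4834, 0.1926, 0.1212], [0.4834, 0.1926, 0.1212]]
part y-42 [[-0.0391  0.0887  0.0491]]
end y-118 [[0.0379 0.0747 0.0524]]
rear x50 [[-0.      0.0747  0.0572]]
lid [[-0.0339  0.0056  0.0501]
 [ 0.0352  0.0056  0.0501]
 [ 0.0005  0.0056  0.0531]]
```

Request:
{"op": "arm_command", "data": {"targets": [[[-0.001,0.005,0.0007,0,0,0],[0,0.008,0,0,0,0],[0,0.008,0,0,0,0],[0,0.006,0,0,0,0],[0,0,0,0,0,0]]]}}

```text
time: 17.8
ee_pos: [0.4829, 0.1928, 0.092]
eef_rot: [0.467, -0.531, 0.532, -0.466]
ft_force: [-0.2, -0.3, -3.0]
width: 0.0138
```

Request:
{"op": "arm_command", "data": {"targets": [[[0,0.005,0,0,0,0],[0,0.005,0,0,0,0],[0,0.004,0,0,0,0],[0,0.003,0,0,0,0],[0,0,0,0,0,0]]]}}

```text
time: 18.22
ee_pos: [0.4836, 0.1932, 0.0761]
eef_rot: [0.466, -0.531, 0.532, -0.466]
ft_force: [0.4, 1.0, -3.0]
width: 0.0138
```

Request:
{"op": "arm_command", "data": {"targets": [[[0,0.004,0,0,0,0],[0,0.003,0,0,0,0],[0,0,0,0,0,0]]]}}

```text
time: 18.47
ee_pos: [0.4836, 0.1933, 0.0692]
eef_rot: [0.466, -0.531, 0.532, -0.467]
ft_force: [0.3, -0.3, -3.9]
width: 0.0139
```

Request:
{"op": "arm_command", "data": {"targets": [[[0,0.001,0,0,0,0],[0,0.001,0,0,0,0],[0,0,0,0,0,0]]]}}

```text
time: 18.72
ee_pos: [0.484, 0.1934, 0.0678]
eef_rot: [0.466, -0.531, 0.532, -0.467]
ft_force: [-0.1, -0.8, -3.1]
width: 0.0137
```

Request:
{"op": "arm_command", "data": {"targets": [[[0,0.001,0,0,0,0],[0,0.0005,0,0,0,0],[0,0,0,0,0,0]]]}}

```text
time: 18.97
ee_pos: [0.4841, 0.1933, 0.0676]
eef_rot: [-0.466, 0.532, -0.532, 0.467]
ft_force: [-6.9, -3.1, 14.1]
width: 0.0137
```

```bash
python3 - <<'E'
from h import *
for n in ["wrist","side"]:
    c=cam(n); cv2.imwrite(f"pics/{n}12.png",c["pixels"])
    if n=="side": cv2.imwrite("pics/side12z.png",cv2.resize(c["pixels"][220:390,290:400],None,fx=3.5,fy=3.5,interpolation=cv2.INTER_CUBIC))
s=readout.read_state();print(pose(s).round(4),s["ft_force"])
E
```

```text
[[-0.1307  0.0013  0.9914  0.4841]
 [-0.9914  0.0012 -0.1307  0.1933]
 [-0.0014 -1.      0.0011  0.0676]
 [ 0.      0.      0.      1.    ]] [-7.21347748 -3.95692547 13.83410114]
```

View pics/side12z.png

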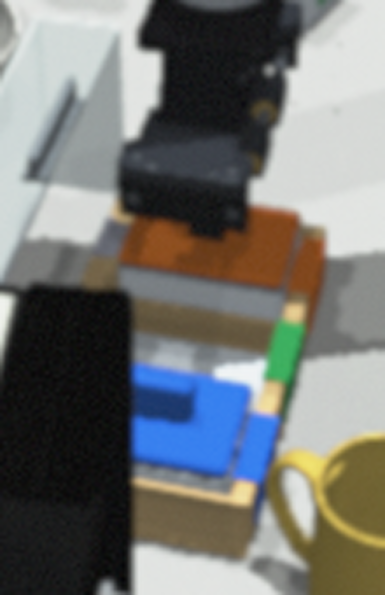

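View pics/wrist12.png

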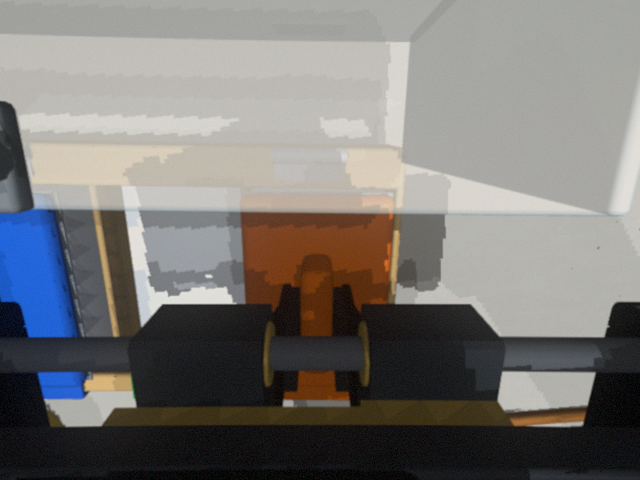

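Request:
{"op": "arm_command", "data": {"targets": [[[0,-0.0005,-0.0012,0,0,0],[0,0,0,0,0,0],[0,0,0,0,0,0]]]}}

```text
time: 19.32
ee_pos: [0.4834, 0.1936, 0.0676]
eef_rot: [0.465, -0.531, 0.532, -0.467]
ft_force: [-0.7, -3.3, 7.0]
width: 0.0139
```

Request:
{"op": "arm_command", "data": {"targets": [[[0,0,0,0,0,0],[0,0,0,0,0,0],[0,0,0,0,0,0],[0,0,0,0,0,0]]], "hand": 0.45}}

```text
time: 19.65
ee_pos: [0.4827, 0.1936, 0.0667]
eef_rot: [0.466, -0.531, 0.532, -0.467]
ft_force: [-0.1, 0.6, -0.1]
width: 0.0323
```

Request:
{"op": "arm_command", "data": {"targets": [[[0,-0.01,0,0,0,0],[0,-0.02,0,0,0,0],[0,-0.03,0,0,0,0],[0,-0.03,0,0,0,0],[0,-0.03,0,0,0,0],[0,-0.03,0,0,0,0],[0,-0.03,0,0,0,0],[0,0,0,0,0,0]]]}}

```text
time: 20.32
ee_pos: [0.4847, 0.1941, 0.2532]
eef_rot: [0.463, -0.531, 0.532, -0.47]
ft_force: [0.3, 0.2, 0.5]
width: 0.0396
```

```bash
python3 - <<'E'
from h import *
for n in ["wrist","side"]:
    c=cam(n); cv2.imwrite(f"pics/{n}13.png",c["pixels"])
    if n=="side": cv2.imwrite("pics/side13z.png",cv2.resize(c["pixels"][220:390,290:400],None,fx=3.5,fy=3.5,interpolation=cv2.INTER_CUBIC))
    for a,rc,_ in blobs(c,(4,120,60),(18,255,255),400)[0][:1]: print(n,a,rc,onz(c,cv2.boxPoints(rc),.062).round(4).tolist(),onz(c,cv2.boxPoints(rc),.062).mean(0))
    for a,rc,_ in blobs(c,*COL["blue"],400)[0][:1]: print(n,a,rc,onz(c,cv2.boxPoints(rc),.062).mean(0))
s=readout.read_state();print(pose(s).round(4),s["ft_force"],s["joint_positions"],s["time"])
E
```

```text
wrist 8055.5 ((319.0, 222.0), (114.0, 76.0), 90.0) [[0.539, 0.2213, 0.062], [0.5298, 0.1512, 0.062], [0.4165, 0.1625, 0.062], [0.4264, 0.2393, 0.062]] [0.47794015 0.19357974 0.062     ]
wrist 7896.0 ((154.3699493408203, 219.8523712158203), (119.549072265625, 76.15776824951172), 85.48600769042969) [0.50026887 0.35183745 0.062     ]
side 1079.5 ((355.20001220703125, 289.9000244140625), (57.23721694946289, 27.51181411743164), 18.43494987487793) [[0.5373, 0.2288, 0.062], [0.5282, 0.1365, 0.062], [0.4031, 0.1874, 0.062], [0.4188, 0.2733, 0.062]] [0.47187068 0.20651064 0.062     ]
side 935.0 ((346.36602783203125, 340.8811340332031), (43.92210006713867, 26.783267974853516), 10.619654655456543) [0.4772809  0.36157546 0.062     ]
[[-0.1304  0.0036  0.9915  0.483 ]
 [-0.9915  0.0022 -0.1304  0.1936]
 [-0.0027 -1.      0.0033  0.2483]
 [ 0.      0.      0.      1.    ]] [-0.16024812 -0.30472817 -0.15986167] [-1.05055914  0.07468303  0.6194434   1.7289842  -0.04495765  1.3477537
 -2.1242426 ] 20.4167
```

View pics/side13z.png

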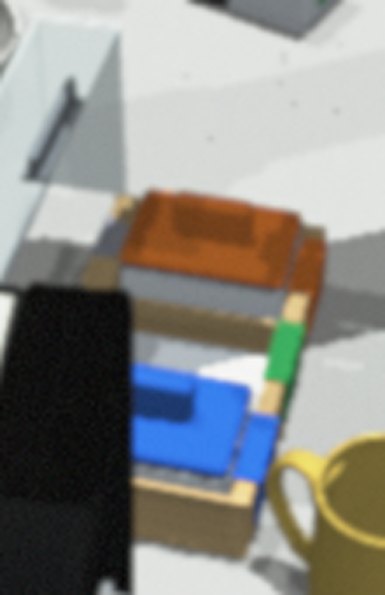

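View pics/wrist13.png

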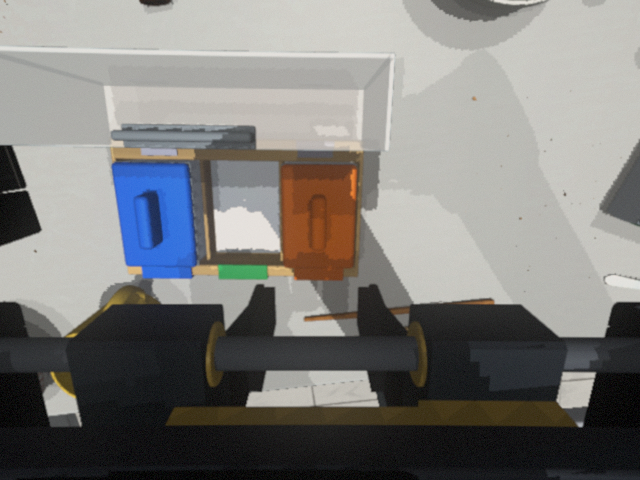

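The orange tub sits in its bay with its lid at (319,215), parallel to the walls. I'll check its height, then locate the lip.

```bash
python3 - <<'E'
from h import *
s=cam("side")
P=np.array([.4827,.192,.062])
for z in (.062,.067):
  pts=[P+a*EX*.052+b*EY*.036+np.array([0,0,z-.062]) for a,b in [(1,1),(-1,1),(-1,-1),(1,-1)]]
  print(z,((proj(s,pts)-[290,220]+.3)*3.5).round(0).tolist())
w=cv2.imread("pics/wrist13.png")
cv2.imwrite("pics/w13z.png",cv2.resize(w[30:180,60:420],None,fx=2.2,fy=2.2,interpolation=cv2.INTER_CUBIC))
t=cam("top"); cv2.imwrite("pics/top13.png",cv2.resize(t["pixels"][195:265,150:290],None,fx=5.5,fy=5.5,interpolation=cv2.INTER_CUBIC))
E
```

```text
0.062 [[118.0, 251.0], [283.0, 278.0], [304.0, 205.0], [145.0, 181.0]]
0.067 [[118.0, 245.0], [284.0, 272.0], [304.0, 199.0], [145.0, 174.0]]
```

View pics/w13z.png

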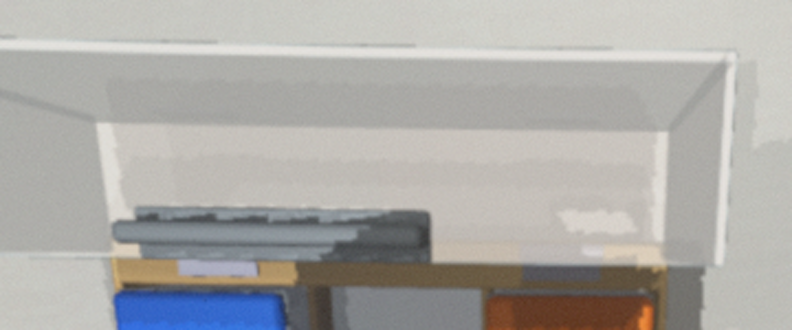

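View pics/top13.png

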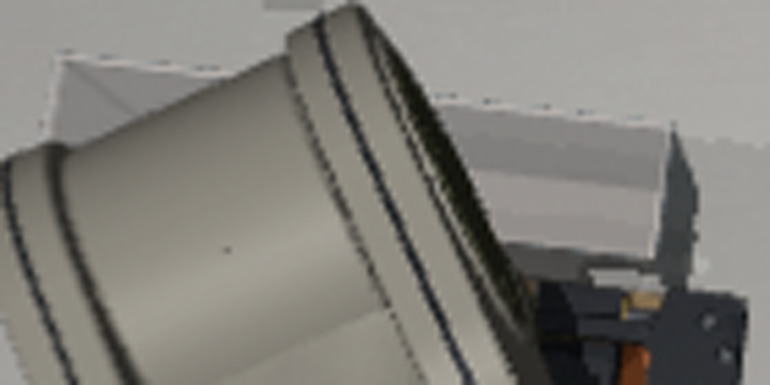

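```bash
python3 - <<'E'
from h import *
C0=np.array([.497,.2697,0])
def cad(p): d=p-C0; return np.c_[d@EX,d@EY].round(4)*1000
w=cam("wrist"); g=lambda a:np.array(a)/2.2+np.array([60,30])-0.3
for n,pts,z in [("free edge",[(200,258),(720,266)],.177),("far edge",[(100,43),(735,53)],.170),("lip tip",[(115,232),(415,236)],.192),("lip base",[(140,215),(430,215)],.177)]:
    print("W",n,z,cad(onz(w,[g(p) for p in pts],z)).tolist())
t=cam("top"); f=lambda a:np.array(a)/2.66+np.array([140,160])-0.3
for n,pts,z in [("free edge",[(45,185),(348,219)],.177),("far edge",[(58,119),(352,155)],.170),("lip tip",[(143,188),(241,199)],.192),("lip back",[(145,181),(241,190)],.192)]:
    print("T",n,z,cad(onz(t,[f(p) for p in pts],z)).tolist())
f=lambda a:np.array(a)/6+np.array([160,232])-0.42
print("plates",cad(onz(t,[f(p) for p in [(150,45),(245,85),(527,87),(612,128)]],.047)).tolist())
im=cv2.imread("pics/top4.png")[195:255,150:285]; cv2.imwrite("pics/t4c.png",cv2.resize(im,None,fx=5.8,fy=5.8,interpolation=cv2.INTER_CUBIC))
E
```

```text
W free edge 0.177 [[65.4, 21.3], [63.8, -120.2]]
W far edge 0.17 [[118.6, 42.8], [117.3, -122.1]]
W lip tip 0.192 [[72.2, 35.2], [71.8, -39.9]]
W lip base 0.177 [[76.39999999999999, 35.7], [76.89999999999999, -41.6]]
T free edge 0.177 [[68.5, 121.2], [67.0, -124.60000000000001]]
T far edge 0.17 [[124.89999999999999, 121.5], [121.2, -120.6]]
T lip tip 0.192 [[72.3, 39.0], [71.9, -39.4]]
T lip back 0.192 [[78.10000000000001, 38.199999999999996], [79.10000000000001, -38.5]]
plates [[69.9, 95.60000000000001], [57.9, 55.800000000000004], [69.1, -56.2], [56.2, -92.2]]
```

View pics/t4c.png

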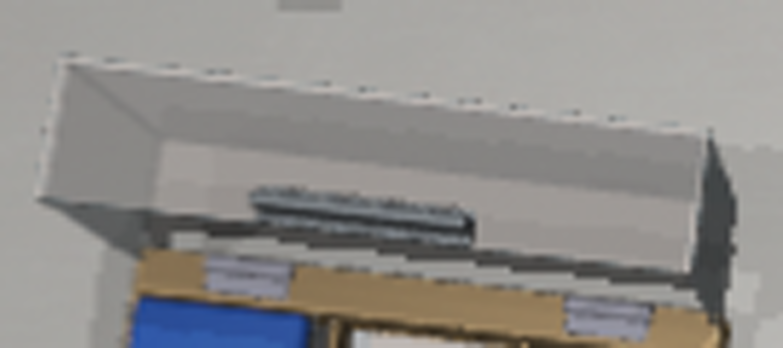

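Both views agree: the lip lies at caddy x≈72-78 mm with its tip about 0.195 high. That puts the cover at about 1.6 rad, hinge at x≈63 mm. I'll plan an arc with closed fingers in the corner between lip and wall.

```bash
cat > arc.py <<'E'
from h import *
C0=np.array([.497,.2697,0]); HX=.063;HZ=.046
def tcp(th,yc=0.,L2=.136,push=0.):
    c,s=np.cos(th),np.sin(th); l=np.array([-c,s]);n=np.array([s,c]); w=.019
    N0=.010-push
    if L2+w*c<=.150: N2=N0+w*s
    else: N2=N0+w*s*(.150-L2)/(w*c)
    q=np.array([HX,HZ])+L2*l+N2*n
    X=q[0]-w/2; return C0+X*EX+yc*EY+np.array([0,0,q[1]])
a=np.radians(-97.6); XD=np.array([np.cos(a),np.sin(a),0])
def T(th,**k): return target(tcp(th,**k),XD)
E
python3 - <<'E'
from arc import *
for th in np.arange(1.6,-.01,-.2): print(round(th,2),tcp(th).round(4), ((tcp(th)-C0)@EX).round(4))
S=tcp(1.6)+.008*EX; S[2]=.25
plan(pose(),target(S,XD),.02); B=S.copy();B[2]=.186; plan(target(S,XD),target(B,XD),.013); print(S)
E
```

```text
1.6 [0.5827 0.2583 0.1811] 0.0865
1.4 [0.5552 0.2619 0.1849] 0.0587
1.2 [0.5268 0.2657 0.1828] 0.03
1.0 [0.4989 0.2695 0.1745] 0.0019
0.8 [0.4729 0.2729 0.16  ] -0.0243
0.6 [0.4497 0.276  0.1389] -0.0477
0.4 [0.432  0.2784 0.1136] -0.0656
0.2 [0.4204 0.2799 0.0856] -0.0772
0.0 [0.4152 0.2806 0.056 ] -0.0825
7 rows of [-0.0111, -0.0006, 0.0142, -0.0, 0.02, 0.01]
5 rows of [0.0, 0.0128, -0.0, 0.0, -0.0, 0.0]
[0.59062097 0.2572083  0.25      ]
```

Request:
{"op": "arm_command", "data": {"targets": [[[-0.0111,-0.0006,0.0142,0,0,0],[-0.0111,-0.0006,0.0142,0,0,0],[-0.0111,-0.0006,0.0142,0,0,0],[-0.0111,-0.0006,0.0142,0,0,0],[-0.0111,-0.0006,0.0142,0,0,0],[-0.0111,-0.0006,0.0142,0,0,0],[-0.0111,-0.0006,0.0142,0,0,0],[0,0,0,0,0,0]]], "hand": 0}}

```text
time: 21.28
ee_pos: [0.5922, 0.259, 0.2491]
eef_rot: [0.467, -0.531, 0.532, -0.466]
ft_force: [0.2, 1.4, -0.4]
width: 0.0016
```

```bash
python3 - <<'E'
from arc import *
c=cam("wrist");cv2.imwrite("pics/wrist14.png",c["pixels"]); c=cam("side");cv2.imwrite("pics/side14.png",c["pixels"])
s=readout.read_state(); print(pose(s).round(4),s["joint_positions"],s["width"],s["time"])
B=tcp(1.6)+.008*EX;B[2]=.186
plan(pose(s),target(B,XD),.013)
E
```

```text
[[-1.308e-01 -1.000e-04  9.914e-01  5.910e-01]
 [-9.914e-01 -1.700e-03 -1.308e-01  2.571e-01]
 [ 1.700e-03 -1.000e+00  1.000e-04  2.497e-01]
 [ 0.000e+00  0.000e+00  0.000e+00  1.000e+00]] [-0.9368986   0.40585399  0.62579286  1.39189706 -0.23457051  1.41948311
 -2.01653048] 0.0004267544101311655 21.3833
5 rows of [-0.0, 0.0127, -0.0001, -0.0, 0.02, 0.02]
```

View pics/wrist14.png

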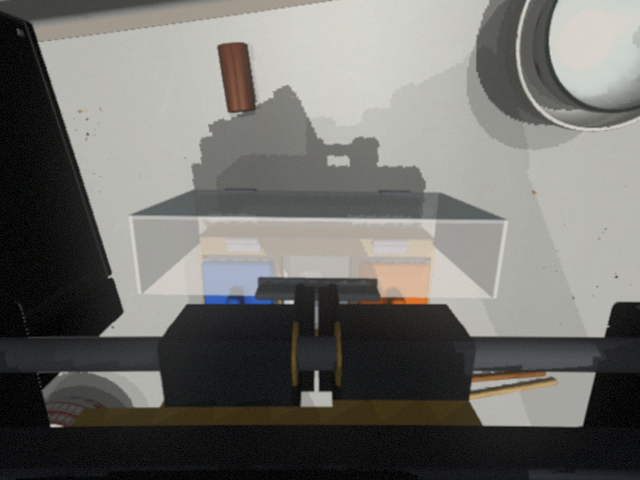

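View pics/side14.png

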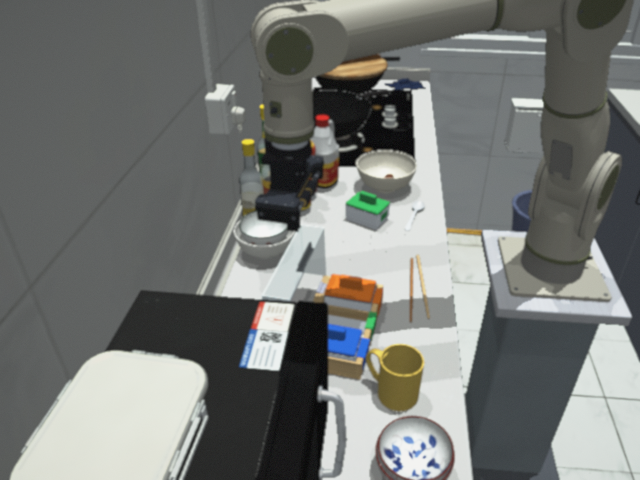

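```bash
python3 - <<'E'
from arc import *
im=cv2.imread("pics/wrist14.png")[200:310,220:420]; cv2.imwrite("pics/w14z.png",cv2.resize(im,None,fx=4,fy=4,interpolation=cv2.INTER_CUBIC))
c=cam("wrist")
def cad(p): d=p-C0; return np.c_[d@EX,d@EY].round(4)*1000
print(cad(onz(c,[(258,298),(378,298),(258,280),(378,280)],.195)),cad(onz(c,[(258,280),(378,280)],.178)))
print("free edge, far edge",cad(onz(c,[(137,293),(498,297)],.178)),cad(onz(c,[(131,216),(505,219)],.176)))
E
```

```text
[[ 73.   36.7]
 [ 73.1 -39.5]
 [ 85.3  36.1]
 [ 85.5 -38.9]] [[ 78.2  39. ]
 [ 78.4 -42. ]]
free edge, far edge [[  68.7  121.3]
 [  66.2 -124.1]] [[ 121.7  118.8]
 [ 120.2 -121.8]]
```

View pics/w14z.png

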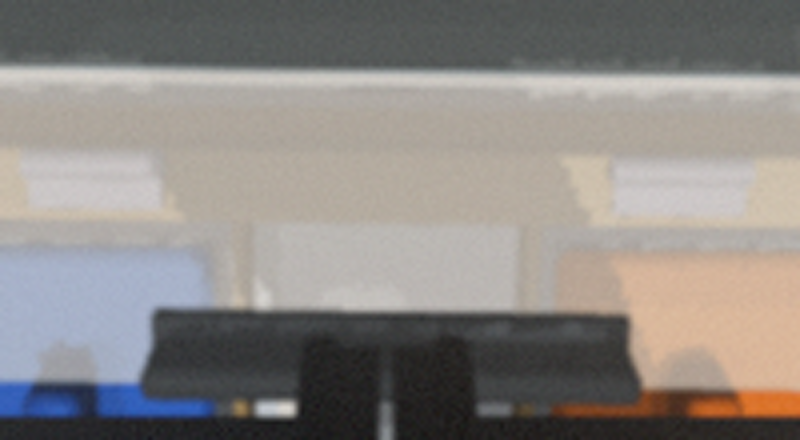

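The lip's back face is at caddy x≈78 mm and the fingers will come down at about 85 mm and beyond. I'll descend now.

Request:
{"op": "arm_command", "data": {"targets": [[[0,0.0135,0,0,0,0],[0,0.0135,0,0,0,0],[0,0.0135,0,0,0,0],[0,0.0135,0,0,0,0],[0,0.01,0,0,0,0],[0,0,0,0,0,0]]]}}

```text
time: 21.93
ee_pos: [0.5898, 0.257, 0.1851]
eef_rot: [-0.467, 0.532, -0.531, 0.466]
ft_force: [-0.4, -1.0, -0.3]
width: 0.0002
```

```bash
python3 - <<'E'
from arc import *
s=readout.read_state(); print(s["ft_force"]); A=pose(s)
for th in [1.6,1.5,1.4,1.3,1.2,1.1,1.0,.9,.8,.7,.6,.5,.4,.3,.2,.1,0]:
    B=T(th); d=(np.linalg.inv(A)@B); print(th,d[:3,3].round(4)); A=B
E
```

```text
[-0.35275992 -1.04061772 -0.27987929]
1.6 [-0.0004  0.004  -0.0072]
1.5 [ 0.     -0.0026 -0.0137]
1.4 [ 0.     -0.0012 -0.0141]
1.3 [ 0.      0.0003 -0.0143]
1.2 [ 0.      0.0018 -0.0144]
1.1 [ 0.      0.0034 -0.0142]
1.0 [ 0.      0.0049 -0.0139]
0.9 [ 0.      0.0065 -0.0134]
0.8 [ 0.      0.008  -0.0128]
0.7 [ 0.      0.0097 -0.0122]
0.6 [ 0.      0.0113 -0.0112]
0.5 [ 0.      0.0123 -0.0097]
0.4 [ 0.      0.0131 -0.0082]
0.3 [ 0.      0.0137 -0.0066]
0.2 [ 0.      0.0143 -0.005 ]
0.1 [ 0.      0.0147 -0.0034]
0 [ 0.      0.0149 -0.0018]
```

Request:
{"op": "arm_command", "data": {"targets": [[[0,0.001,-0.0036,0,0,0],[0,0.001,-0.0036,0,0,0],[0,-0.0013,-0.0068,0,0,0],[0,-0.0013,-0.0068,0,0,0],[0,-0.0006,-0.007,0,0,0],[0,-0.0006,-0.007,0,0,0]]]}}

```text
time: 22.43
ee_pos: [0.5561, 0.2624, 0.1895]
eef_rot: [0.466, -0.531, 0.532, -0.467]
ft_force: [1.1, -0.4, 0.3]
width: 0.0001
```

```bash
python3 - <<'E'
from arc import *
c=cam("wrist");cv2.imwrite("pics/wrist15.png",c["pixels"]); c=cam("side");cv2.imwrite("pics/side15.png",c["pixels"])
s=readout.read_state(); print(pose(s)[:3,3],s["ft_force"],s["joint_positions"])
d=np.linalg.inv(pose(s))@T(1.4); print(d[:3,3])
E
```

```text
[0.55556364 0.26289602 0.1894519 ] [-0.54615157 -0.38456377  0.40289487] [-0.99564431  0.36391263  0.61270278  1.56689797 -0.21641639  1.27747939
 -2.05148523]
[ 0.00100785  0.00454676 -0.00026683]
```

View pics/wrist15.png

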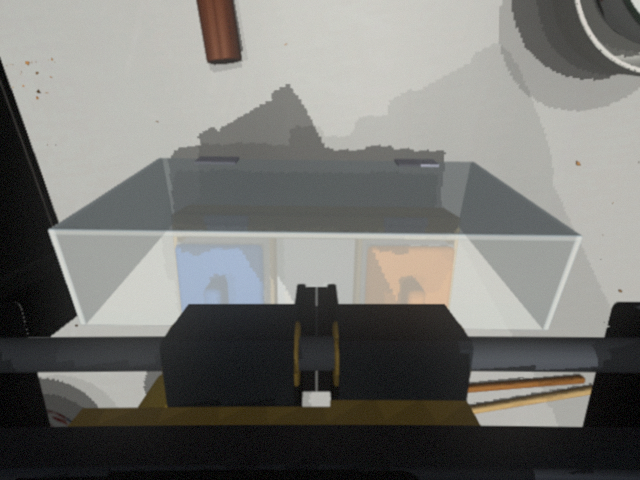

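```bash
python3 - <<'E'
import cv2
im=cv2.imread("pics/side15.png")[150:380,220:420]; cv2.imwrite("pics/s15z.png",cv2.resize(im,None,fx=3,fy=3,interpolation=cv2.INTER_CUBIC))
E
```

```text
(no output)
```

View pics/s15z.png

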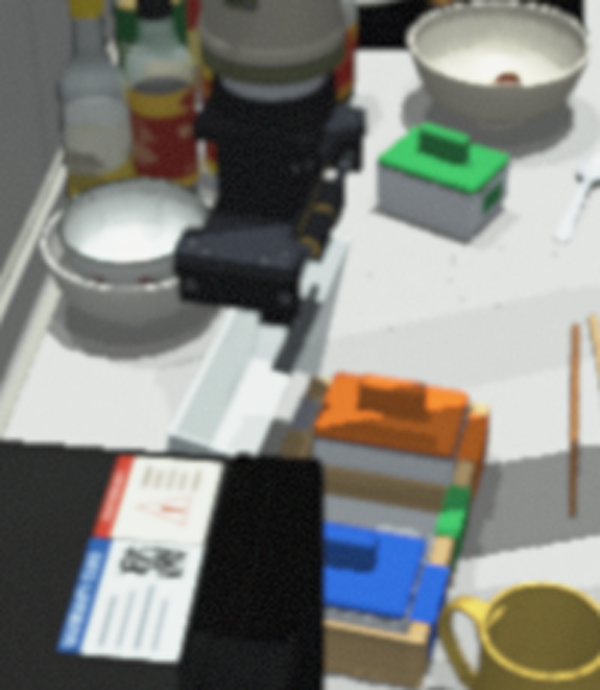

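The cover is following the fingers; in the side view its front wall is now tilted. I'll continue along the arc.

Request:
{"op": "arm_command", "data": {"targets": [[[0,0.0015,-0.0071,0,0,0],[0,0.0015,-0.0071,0,0,0],[0,0.0019,-0.0072,0,0,0],[0,0.0019,-0.0072,0,0,0],[0,0.0017,-0.0071,0,0,0],[0,0.0017,-0.0071,0,0,0],[0,0.0025,-0.007,0,0,0],[0,0.0025,-0.007,0,0,0]]]}}

```text
time: 23.2
ee_pos: [0.4997, 0.2696, 0.1734]
eef_rot: [0.466, -0.531, 0.532, -0.467]
ft_force: [0.7, 0.1, -0.0]
width: 0.0007
```

```bash
python3 - <<'E'
from arc import *
c=cam("wrist");cv2.imwrite("pics/wrist16.png",c["pixels"]); c=cam("side");cv2.imwrite("pics/s16z.png",cv2.resize(c["pixels"][150:380,220:420],None,fx=3,fy=3,interpolation=cv2.INTER_CUBIC))
s=readout.read_state(); print(pose(s)[:3,3],s["ft_force"],s["joint_positions"])
d=np.linalg.inv(pose(s))@T(1.0); print(d[:3,3])
E
```

```text
[0.49898272 0.2699059  0.17311246] [-0.61029752  0.52743463  0.46905902] [-1.08756141  0.26069521  0.60281648  1.71298091 -0.15676304  1.21604522
 -2.14619361]
[ 4.65626134e-04 -1.36912569e-03 -5.24331403e-05]
```

View pics/s16z.png

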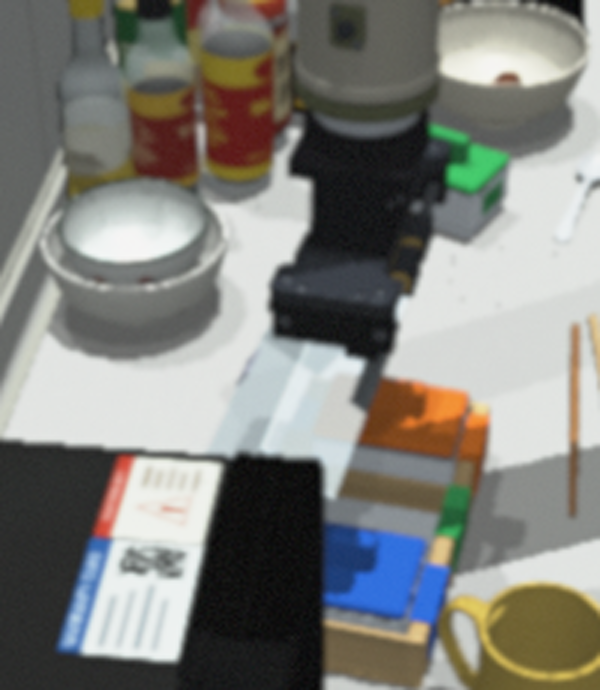

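View pics/wrist16.png

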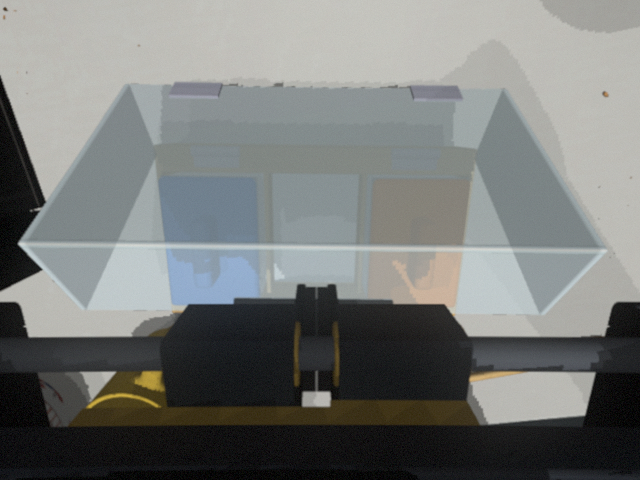

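The cover is at about 1.0 rad and still following. I'll continue.

Request:
{"op": "arm_command", "data": {"targets": [[[0,0.0026,-0.0067,0,0,0],[0,0.0026,-0.0067,0,0,0],[0,0.004,-0.0064,0,0,0],[0,0.004,-0.0064,0,0,0],[0,0.0048,-0.0061,0,0,0],[0,0.0048,-0.0061,0,0,0],[0,0.0056,-0.0056,0,0,0],[0,0.0056,-0.0056,0,0,0],[0,0.0062,-0.0049,0,0,0],[0,0.0062,-0.0049,0,0,0]]]}}

```text
time: 24.13
ee_pos: [0.4411, 0.2773, 0.1265]
eef_rot: [0.466, -0.531, 0.532, -0.467]
ft_force: [0.1, -0.4, 0.1]
width: 0.0005
```

```bash
python3 - <<'E'
from arc import *
c=cam("wrist");cv2.imwrite("pics/wrist17.png",c["pixels"]); c=cam("side");cv2.imwrite("pics/s17z.png",cv2.resize(c["pixels"][150:380,220:420],None,fx=3,fy=3,interpolation=cv2.INTER_CUBIC))
s=readout.read_state(); print(pose(s)[:3,3],s["ft_force"],s["joint_positions"],s["time"])
d=np.linalg.inv(pose(s))@T(.5); print(d[:3,3])
E
```

```text
[0.44030336 0.27714627 0.12594237] [-0.44055796 -0.63027996  0.12401015] [-1.16460049  0.19325448  0.57378661  1.88334202 -0.11679435  1.09863326
 -2.2466832 ] 24.2333
[-0.00011768 -0.00074735 -0.00020653]
```

View pics/s17z.png

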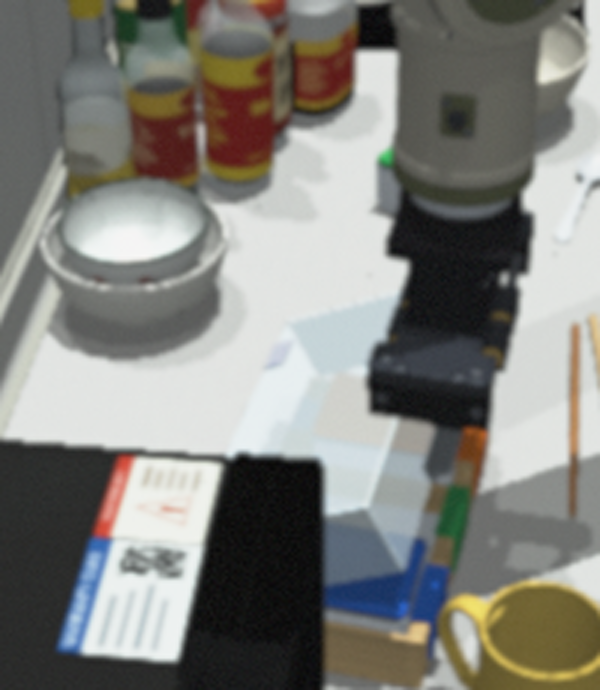

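View pics/wrist17.png

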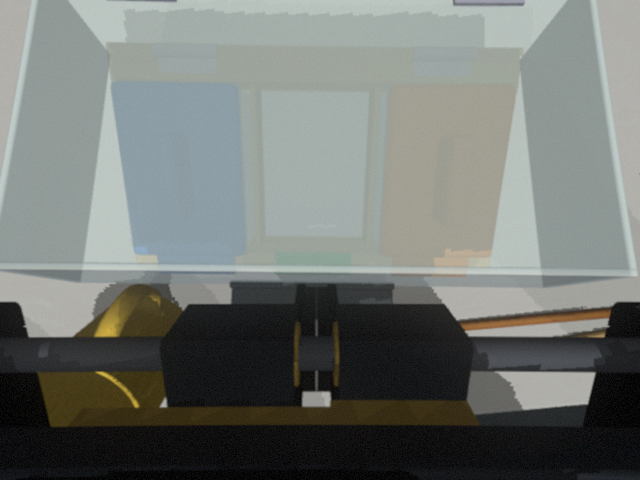

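Now about 0.5 rad. I'll finish the arc and then press gently.

Request:
{"op": "arm_command", "data": {"targets": [[[0,0.006,-0.0042,0,0,0],[0,0.0063,-0.0041,0,0,0],[0,0.0068,-0.0033,0,0,0],[0,0.0068,-0.0033,0,0,0],[0,0.0071,-0.0025,0,0,0],[0,0.0071,-0.0025,0,0,0],[0,0.0073,-0.0017,0,0,0],[0,0.0073,-0.0017,0,0,0]]]}}

```text
time: 24.9
ee_pos: [0.4173, 0.2807, 0.0714]
eef_rot: [-0.467, 0.532, -0.531, 0.466]
ft_force: [-1.6, 1.0, -0.0]
width: 0.0004
```

Request:
{"op": "arm_command", "data": {"targets": [[[0,0.004,-0.0005,0,0,0],[0,0.004,-0.0005,0,0,0],[0,0.003,0,0,0,0],[0,0,0,0,0,0]]]}}

```text
time: 25.23
ee_pos: [0.4174, 0.2805, 0.0609]
eef_rot: [0.466, -0.531, 0.532, -0.467]
ft_force: [-3.6, 1.4, -1.0]
width: 0.0003
```

```bash
python3 - <<'E'
from arc import *
c=cam("wrist");cv2.imwrite("pics/wrist18.png",c["pixels"]); c=cam("side");cv2.imwrite("pics/s18z.png",cv2.resize(c["pixels"][150:380,220:420],None,fx=3,fy=3,interpolation=cv2.INTER_CUBIC))
s=readout.read_state(); print(pose(s)[:3,3],s["ft_force"],s["joint_positions"],s["time"])
d=np.linalg.inv(pose(s))@T(0.); print(d[:3,3])
E
```

```text
[0.41751252 0.28045341 0.06128651] [-4.37584685  0.70924738 -0.53365193] [-1.17335481  0.24292688  0.54853313  1.98478095 -0.15386425  0.95293171
 -2.25001832] 25.3333
[ 0.00014386  0.00528383 -0.0022949 ]
```

View pics/s18z.png

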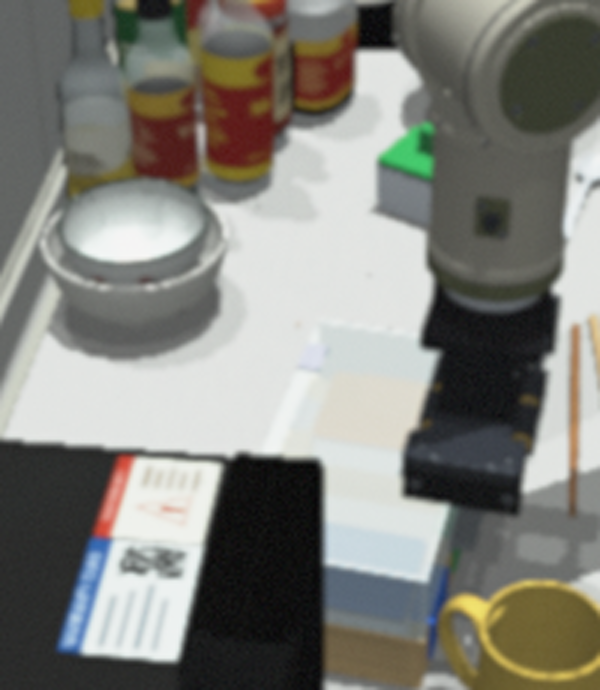

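View pics/wrist18.png

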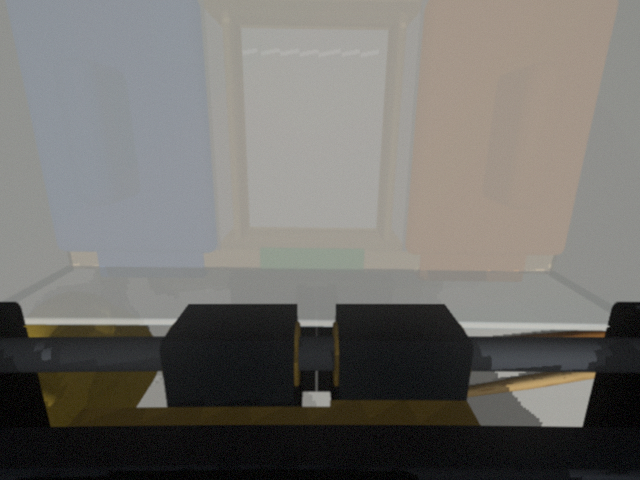

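The cover has dropped to about shut, and the fingers rest lightly against its front wall. I'll back off 2 mm and press down on the lip.

Request:
{"op": "arm_command", "data": {"targets": [[[0,0,-0.0025,0,0,0],[0,0.002,0,0,0,0],[0,0.0015,0,0,0,0],[0,0.001,0,0,0,0],[0,0,0,0,0,0]]]}}

```text
time: 25.75
ee_pos: [0.4154, 0.2806, 0.0568]
eef_rot: [0.466, -0.531, 0.532, -0.467]
ft_force: [-0.5, -0.3, 0.2]
width: 0.0003
```

Request:
{"op": "arm_command", "data": {"targets": [[[0,0.001,0,0,0,0],[0,0,0,0,0,0]]]}}

```text
time: 25.92
ee_pos: [0.4155, 0.2807, 0.0564]
eef_rot: [0.466, -0.531, 0.532, -0.467]
ft_force: [-1.5, -1.8, 6.2]
width: 0.0006
```

Request:
{"op": "arm_command", "data": {"targets": [[[0,0.001,0,0,0,0],[0,0,0,0,0,0]]]}}

```text
time: 26.08
ee_pos: [0.4155, 0.2808, 0.0562]
eef_rot: [0.466, -0.532, 0.532, -0.467]
ft_force: [-5.1, -4.7, 18.0]
width: 0.0001
```

Request:
{"op": "arm_command", "data": {"targets": [[[0,-0.006,-0.001,0,0,0],[0,-0.02,-0.004,0,0,0],[0,-0.035,-0.005,0,0,0],[0,-0.04,0,0,0,0],[0,-0.04,0,0,0,0],[0.02,-0.03,0,0,0,0],[0.035,0,0,0,0,0],[0.035,0,0,0,0,0],[0.035,0,0,0,0,0],[0.035,0,0,0,0,0],[0.035,0,0,0,0,0],[0,0,0,0,0,0]]]}}

```text
time: 27.08
ee_pos: [0.3794, 0.0831, 0.2259]
eef_rot: [-0.464, 0.534, -0.533, 0.465]
ft_force: [0.5, -0.5, -0.8]
width: 0.0006
```

```bash
python3 - <<'E'
from arc import *
c=cam("top");cv2.imwrite("pics/top19.png",c["pixels"]);cv2.imwrite("pics/t19z.png",cv2.resize(c["pixels"][215:325,140:300],None,fx=5,fy=5,interpolation=cv2.INTER_CUBIC)); 
c=cam("side");cv2.imwrite("pics/s19z.png",cv2.resize(c["pixels"][150:380,220:440],None,fx=2.6,fy=2.6,interpolation=cv2.INTER_CUBIC))
# expected shut cover front-top corners / lip
for k in ["top","side"]:
    q=cam(k); print(k,proj(q,[C0+EX*(HX-.133)+EY*.122+EZ*.101,C0+EX*(HX-.133)-EY*.122+EZ*.101,C0+EX*(HX-.150)+EY*.04+EZ*.053,C0+EX*(HX-.150)-EY*.04+EZ*.053]).round(1).tolist())
s=readout.read_state(); print(pose(s)[:3,3],s["ft_force"],s["joint_positions"],s["time"])
E
```

```text
top [[157.3, 295.1], [265.1, 306.3], [197.6, 306.8], [231.6, 310.3]]
side [[362.9, 342.0], [384.3, 263.4], [378.2, 331.5], [384.7, 305.4]]
[0.37963489 0.08936579 0.22593638] [ 0.39406157  0.41208337 -0.41551012] [-1.10938696 -0.32132609  0.63535019  2.04527912  0.1930459   1.35987981
 -2.24034054] 27.2833
```

View pics/top19.png

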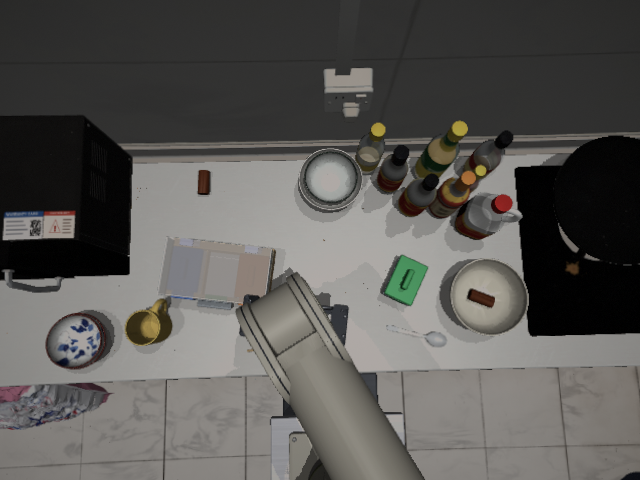

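View pics/s19z.png

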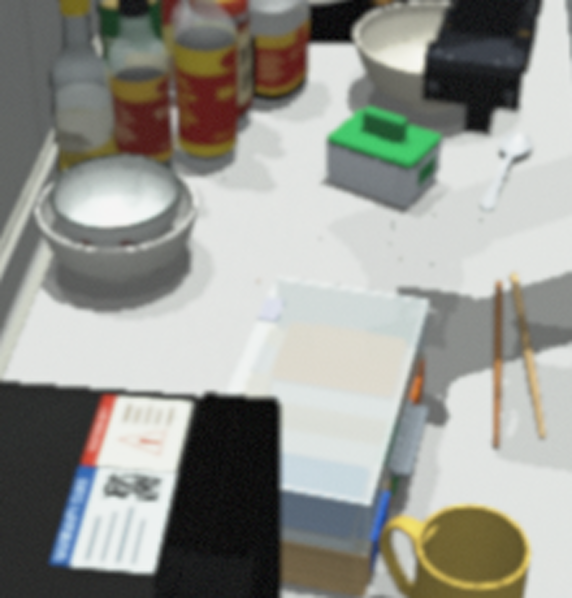

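View pics/t19z.png

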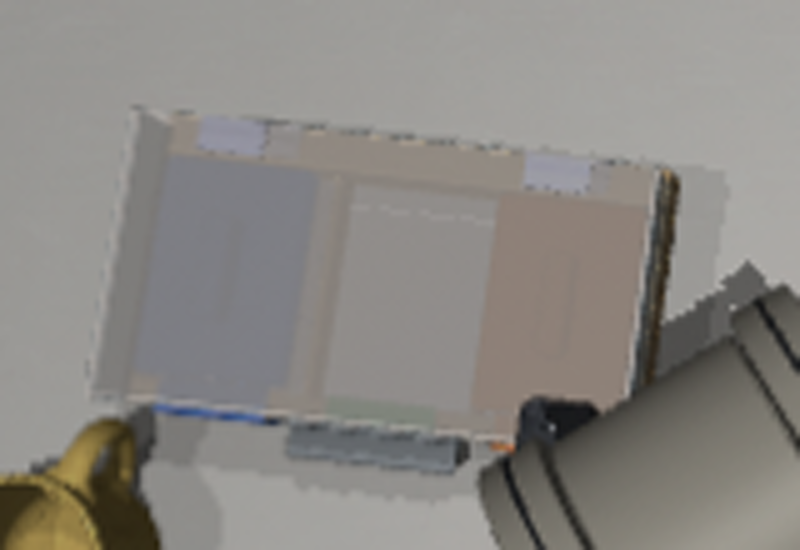

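The cover looks shut: its top corners and lip are within about 1.5 px of the shut positions in both views. I'll compare the things that had to stay put with the first picture, then hand in.

```bash
python3 - <<'E'
from h import *
a=cv2.imread("pics/top0.png");b=cv2.imread("pics/top19.png")
for n,(x0,x1,y0,y1) in dict(mug=(120,172,295,350),green=(382,432,252,308),bowl=(446,530,256,338)).items():
    A=cv2.cvtColor(a[y0:y1,x0:x1],6).astype(np.float32);B=cv2.cvtColor(b[y0:y1,x0:x1],6).astype(np.float32)
    print(n,cv2.phaseCorrelate(A,B,cv2.createHanningWindow(A.shape[::-1],cv2.CV_32F)),np.abs(A-B).mean())
s=readout.read_state(); print(s["time"],s["ft_force"],r.close_job())
E
```

```text
mug ((-0.021770573866533027, 0.06297010821122129), 0.989971974381694) 2.651049
green ((0.007698312710786581, 0.028324422055753473), 0.9867227864265442) 2.4903572
bowl ((-0.24041681606534127, 0.1661996602222544), 0.41938207579247744) 7.8085074
the job is handed in; nothing more can be done
27.2833 [ 0.39406157  0.41208337 -0.41551012] None
```

The caddy is tidied and the job was handed in at 27.3 s: the cinnamon is in the cream bowl, the orange tub is back in its bay, and the cover is shut.

- **Cinnamon:** I took the piece nearest the base. The last top picture shows it lying in the bowl.
- **Orange tub:** I carried it upright into the orange-label bay. It touched down at the expected floor height (tool at 67.6 mm). There was about 7 N of side contact with the bay, which I eased off before letting go. I did not measure its flatness separately: the lid looked level and in line, but sat about 3 px lower than predicted in the side view. I put that down to the camera calibration.
- **Cover:** I swung it down by the lip and pressed with about 18 N. The lip's top met the fingers at 56 mm, its shut height. The corners and lip were within about 1.5 px of the shut position in the top view, and the corners within about 1 px in the side view.
- **Left alone:** The mug and green tub moved less than 0.1 px in the top view. The bowl measured about 0.3 px, a weak match because the cinnamon now lies in it. I did not measure the blue tub numerically at the end, since it is under the closed cover, but it looked unmoved in its bay.

The robot was clear of everything at the end. I never saw more than 18 N in any reading.

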